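Isolate the lock-marking machine, line up a batch of padlocks, put it back to run

TASK

The lock-marking machine has been left running: turn its selector back to set-up, then its isolator off, before you load the bed. Lay every padlock from the bench on the bed in one even row, one to a station line, filling from the end where the marking head is parked without leaving a gap, each flat and square with the base of its body against the fence and its shackle towards you. Then turn the isolator on and the selector to run, each fully to its mark, leaving the row in place and the other things on the bench alone.

Things in the scene. Friction and masses are not known exactly. Their poses are not given: they have to be found in the camera images.
- lock_1: Brass padlock lying flat, 73 x 44 x 16 mm, 0.15 to 0.31 kg; may be absent. Origin: underside, middle of its length; x axis to the shackle, z up. Body: block x = -36 to +2 mm, 44 mm wide (y), 16 mm thick: grasp across the 44 mm at x = -17 mm. Shackle on to x = +36 mm, 34 mm wide, z = 4 to 12 mm. On the bed its x axis must point to the machine's front (machine -x).
- lock_1_shackle (a point): Middle of that padlock's shackle bow, at (33, 0, 8) mm in the padlock's frame.
- lock_2: Brass padlock lying flat, 73 x 44 x 16 mm, 0.15 to 0.31 kg; may be absent. Origin: underside, middle of its length; x axis to the shackle, z up. Body: block x = -36 to +2 mm, 44 mm wide (y), 16 mm thick: grasp across the 44 mm at x = -17 mm. Shackle on to x = +36 mm, 34 mm wide, z = 4 to 12 mm. On the bed its x axis must point to the machine's front (machine -x).
- lock_2_shackle (a point): Middle of that padlock's shackle bow, at (33, 0, 8) mm in the padlock's frame.
- lock_3: Brass padlock lying flat, 73 x 44 x 16 mm, 0.15 to 0.31 kg; may be absent. Origin: underside, middle of its length; x axis to the shackle, z up. Body: block x = -36 to +2 mm, 44 mm wide (y), 16 mm thick: grasp across the 44 mm at x = -17 mm. Shackle on to x = +36 mm, 34 mm wide, z = 4 to 12 mm. On the bed its x axis must point to the machine's front (machine -x).
- lock_3_shackle (a point): Middle of that padlock's shackle bow, at (33, 0, 8) mm in the padlock's frame.
- lock_4: Brass padlock lying flat, 73 x 44 x 16 mm, 0.15 to 0.31 kg; may be absent. Origin: underside, middle of its length; x axis to the shackle, z up. Body: block x = -36 to +2 mm, 44 mm wide (y), 16 mm thick: grasp across the 44 mm at x = -17 mm. Shackle on to x = +36 mm, 34 mm wide, z = 4 to 12 mm. On the bed its x axis must point to the machine's front (machine -x).
- lock_4_shackle (a point): Middle of that padlock's shackle bow, at (33, 0, 8) mm in the padlock's frame.
- marker: Lock-marking machine, fixed. Origin on the bench under the bed's middle; x to its back, y left, z up. Bed: plate, face 30 mm high, x = -59 to 36, y = -168 to 168 mm. Fence along the bed's back: face x = 36 mm, 12 mm higher than the bed. Behind it an axis beam, x = 64 to 104 mm, 71 mm high; marking head parked at the right (y = -262 to -218, x = 24 to 114 mm, 103 mm high).
- station_1 (a point): Station 1, counted from the parked marking head: the point on the bed's face, at (0, -105, 30) mm in the machine's frame, where a padlock's origin comes to lie when it stands on this scribed station line with the base of its body against the fence. Stations are 70 mm apart.
- station_2 (a point): Station 2, counted from the parked marking head: the point on the bed's face, at (0, -35, 30) mm in the machine's frame, where a padlock's origin comes to lie when it stands on this scribed station line with the base of its body against the fence. Stations are 70 mm apart.
- station_3 (a point): Station 3, counted from the parked marking head: the point on the bed's face, at (0, 35, 30) mm in the machine's frame, where a padlock's origin comes to lie when it stands on this scribed station line with the base of its body against the fence. Stations are 70 mm apart.
- station_4 (a point): Station 4, counted from the parked marking head: the point on the bed's face, at (0, 105, 30) mm in the machine's frame, where a padlock's origin comes to lie when it stands on this scribed station line with the base of its body against the fence. Stations are 70 mm apart.
- console: Grey switch console, 120 x 196 x 56 mm, fixed to the bench, with the two switches on its top, side by side 84 mm apart: isolator left, selector right. Origin: centre of its underside; x away from the robot, y left, z up.
- isolator (a joint): Isolator, left switch with the bigger bar handle. 0 rad = off (pointer at the left mark, 11 o'clock), 1.047 = on (right mark, 1 o'clock), a stop at each end; grows clockwise from above. Stays where left; about 0.1 N m turns it. Turns only while the selector is at set-up (within about 0.05 rad of 0).
- selector (a joint): Selector, right switch with the smaller handle. 0 rad = set-up (left mark, 11 o'clock), 1.047 = run (right mark, 1 o'clock), a stop at each end; grows clockwise from above; about 0.1 N m. The notched cam plates under the handles let it turn only while the isolator is fully on (within about 0.05 rad of 1.047).
- isolator_grip (a point): On the isolator's turning axis, 82 mm above the bench: pinch the handle across its thickness here. Handle: black bar 68 x 18 mm, 30 mm tall, reaching 42 mm from the axis to the nose and 26 mm to the tail, from 64 to 94 mm above the bench; the cam plate below it ends 62 mm above the bench.
- isolator_nose (a point): Nose end of the isolator's handle, at its top edge; the line from the axis to it is the pointer's direction (30 deg left of the console's x axis at 0 rad, 30 deg right of it at 1.047 rad).
- selector_grip (a point): On the selector's turning axis, 82 mm above the bench: pinch the handle across its thickness here. Handle: black bar 48 x 13 mm, 30 mm tall, reaching 30 mm to the nose and 18 mm to the tail, from 64 to 94 mm above the bench; the cam plate below it ends 62 mm above the bench.
- selector_nose (a point): Nose end of the selector's handle, at its top edge; the line from the axis to it is the pointer's direction (30 deg left of the console's x axis at 0 rad, 30 deg right of it at 1.047 rad).
- tape_measure: Bystander, leave alone: tape measure, 35 x 73 x 58 mm. Origin: centre of its underside.
- tape_roll: Bystander, leave alone: roll of insulating tape, 64 mm across, 20 mm thick, left of the vise. Origin: centre of its underside.
- bench_vise: Fixed bench vise in front of the machine, 90 mm high, about x = -100 to +84 mm and y = -50 to +50 mm round its origin: carry things clear of it.

How it is judged (in metres and radians):
On the way, in this order (a step that is already met when the one before it is completed fails the run):
1. the selector is turned back to set-up, which frees the isolator (value of joint selector below 0.09 rad and value of joint isolator above 0.957 rad), for 0.2 s.
2. the isolator is turned off (value of joint each of selector, isolator below 0.09 rad), for 0.2 s.
3. with the isolator off, every padlock lies in the row on the bed (((x of lock_1 in the frame of station_1 between -0.005 and 0.005 m and y of lock_1 in the frame of station_1 between -0.007 and 0.007 m) or (x of lock_1 in the frame of station_2 between -0.005 and 0.005 m and y of lock_1 in the frame of station_2 between -0.007 and 0.007 m) or (x of lock_1 in the frame of station_3 between -0.005 and 0.005 m and y of lock_1 in the frame of station_3 between -0.007 and 0.007 m) or (x of lock_1 in the frame of station_4 between -0.005 and 0.005 m and y of lock_1 in the frame of station_4 between -0.007 and 0.007 m)) and angle between the x axis of each of lock_1, lock_2, lock_3, lock_4 and the x axis of marker, either way round below 0.1 rad and angle between each of lock_1, lock_2, lock_3, lock_4's own z axis and vertical below 0.1 rad and x of each of lock_1_shackle, lock_2_shackle, lock_3_shackle, lock_4_shackle in the frame of marker below 0 m and z of lock_1 in the frame of station_1 between -0.005 and 0.005 m and linear speed of each of lock_1, lock_2, lock_3, lock_4 below 0.02 m/s and ((x of lock_2 in the frame of station_1 between -0.005 and 0.005 m and y of lock_2 in the frame of station_1 between -0.007 and 0.007 m) or (x of lock_2 in the frame of station_2 between -0.005 and 0.005 m and y of lock_2 in the frame of station_2 between -0.007 and 0.007 m) or (x of lock_2 in the frame of station_3 between -0.005 and 0.005 m and y of lock_2 in the frame of station_3 between -0.007 and 0.007 m) or (x of lock_2 in the frame of station_4 between -0.005 and 0.005 m and y of lock_2 in the frame of station_4 between -0.007 and 0.007 m)) and z of lock_2 in the frame of station_1 between -0.005 and 0.005 m and ((x of lock_3 in the frame of station_1 between -0.005 and 0.005 m and y of lock_3 in the frame of station_1 between -0.007 and 0.007 m) or (x of lock_3 in the frame of station_2 between -0.005 and 0.005 m and y of lock_3 in the frame of station_2 between -0.007 and 0.007 m) or (x of lock_3 in the frame of station_3 between -0.005 and 0.005 m and y of lock_3 in the frame of station_3 between -0.007 and 0.007 m) or (x of lock_3 in the frame of station_4 between -0.005 and 0.005 m and y of lock_3 in the frame of station_4 between -0.007 and 0.007 m)) and z of lock_3 in the frame of station_1 between -0.005 and 0.005 m and ((x of lock_4 in the frame of station_1 between -0.005 and 0.005 m and y of lock_4 in the frame of station_1 between -0.007 and 0.007 m) or (x of lock_4 in the frame of station_2 between -0.005 and 0.005 m and y of lock_4 in the frame of station_2 between -0.007 and 0.007 m) or (x of lock_4 in the frame of station_3 between -0.005 and 0.005 m and y of lock_4 in the frame of station_3 between -0.007 and 0.007 m) or (x of lock_4 in the frame of station_4 between -0.005 and 0.005 m and y of lock_4 in the frame of station_4 between -0.007 and 0.007 m)) and z of lock_4 in the frame of station_1 between -0.005 and 0.005 m and horizontal distance between any of lock_1, lock_2, lock_3, lock_4 and station_1 below 0.03 m and horizontal distance between any of lock_1, lock_2, lock_3, lock_4 and station_2 below 0.03 m and horizontal distance between any of lock_1, lock_2, lock_3, lock_4 and station_3 below 0.03 m and value of joint isolator below 0.09 rad), for 0.2 s.
4. the isolator is turned on again, the selector still at set-up (all of step 1), for 0.2 s.
5. the selector is turned to run (value of joint each of isolator, selector above 0.957 rad), for 0.2 s.
At the end, for the whole second after the job is handed in: Isolator on and selector at run, within 0.09 rad of the stops; every padlock at rest, flat on the bed, within 5 mm (towards the fence) and 7 mm (along the row) of a station, square within 0.1 rad, shackle to the front; stations filled from 1 up without a gap (all of step 5 and ((x of lock_1 in the frame of station_1 between -0.005 and 0.005 m and y of lock_1 in the frame of station_1 between -0.007 and 0.007 m) or (x of lock_1 in the frame of station_2 between -0.005 and 0.005 m and y of lock_1 in the frame of station_2 between -0.007 and 0.007 m) or (x of lock_1 in the frame of station_3 between -0.005 and 0.005 m and y of lock_1 in the frame of station_3 between -0.007 and 0.007 m) or (x of lock_1 in the frame of station_4 between -0.005 and 0.005 m and y of lock_1 in the frame of station_4 between -0.007 and 0.007 m)) and angle between the x axis of each of lock_1, lock_2, lock_3, lock_4 and the x axis of marker, either way round below 0.1 rad and angle between each of lock_1, lock_2, lock_3, lock_4's own z axis and vertical below 0.1 rad and x of each of lock_1_shackle, lock_2_shackle, lock_3_shackle, lock_4_shackle in the frame of marker below 0 m and z of lock_1 in the frame of station_1 between -0.005 and 0.005 m and linear speed of each of lock_1, lock_2, lock_3, lock_4 below 0.02 m/s and ((x of lock_2 in the frame of station_1 between -0.005 and 0.005 m and y of lock_2 in the frame of station_1 between -0.007 and 0.007 m) or (x of lock_2 in the frame of station_2 between -0.005 and 0.005 m and y of lock_2 in the frame of station_2 between -0.007 and 0.007 m) or (x of lock_2 in the frame of station_3 between -0.005 and 0.005 m and y of lock_2 in the frame of station_3 between -0.007 and 0.007 m) or (x of lock_2 in the frame of station_4 between -0.005 and 0.005 m and y of lock_2 in the frame of station_4 between -0.007 and 0.007 m)) and z of lock_2 in the frame of station_1 between -0.005 and 0.005 m and ((x of lock_3 in the frame of station_1 between -0.005 and 0.005 m and y of lock_3 in the frame of station_1 between -0.007 and 0.007 m) or (x of lock_3 in the frame of station_2 between -0.005 and 0.005 m and y of lock_3 in the frame of station_2 between -0.007 and 0.007 m) or (x of lock_3 in the frame of station_3 between -0.005 and 0.005 m and y of lock_3 in the frame of station_3 between -0.007 and 0.007 m) or (x of lock_3 in the frame of station_4 between -0.005 and 0.005 m and y of lock_3 in the frame of station_4 between -0.007 and 0.007 m)) and z of lock_3 in the frame of station_1 between -0.005 and 0.005 m and ((x of lock_4 in the frame of station_1 between -0.005 and 0.005 m and y of lock_4 in the frame of station_1 between -0.007 and 0.007 m) or (x of lock_4 in the frame of station_2 between -0.005 and 0.005 m and y of lock_4 in the frame of station_2 between -0.007 and 0.007 m) or (x of lock_4 in the frame of station_3 between -0.005 and 0.005 m and y of lock_4 in the frame of station_3 between -0.007 and 0.007 m) or (x of lock_4 in the frame of station_4 between -0.005 and 0.005 m and y of lock_4 in the frame of station_4 between -0.007 and 0.007 m)) and z of lock_4 in the frame of station_1 between -0.005 and 0.005 m and horizontal distance between any of lock_1, lock_2, lock_3, lock_4 and station_1 below 0.03 m and horizontal distance between any of lock_1, lock_2, lock_3, lock_4 and station_2 below 0.03 m and horizontal distance between any of lock_1, lock_2, lock_3, lock_4 and station_3 below 0.03 m); the robot touches nothing.
It fails at once if the tape measure is shoved aside (more than 40 mm) (distance of tape_measure from where it was at the start of the episode above 0.04 m).
It fails at once if the roll of tape is shoved aside (more than 40 mm) (distance of tape_roll from where it was at the start of the episode above 0.04 m).
Of lock_1, lock_2, lock_3, lock_4 only 3 to 4 are there at a start; the rules pass over those that are not, and their reading is None.
At some moment in a run one of lock_1, lock_2, lock_3, lock_4 may be knocked a few centimetres aside while the robot is not near it.
Once in a run the grip may slacken for a moment while it holds something.
It also fails if it takes over 210 s, if anything falls off the work surface, if the arm or the gripper's body presses on something with over 40 N, if the wrist force passes 120 N, or if a joint passes its speed limit or range.

ROBOT

A 6-joint arm with a two-finger parallel gripper is mounted at the origin on a cart in front of the work surface, level with it; the furniture and walls round the work are solid. World frame = base frame: x ahead of the robot, y to its left, z up, the work surface at z = 0. Lengths are in mm, angles in rad, forces in N, time in s.
With the tool pointing down it reaches from about 350 to 775 mm from the base axis. Payload 5.5 kg.
Tool frame: the origin (TCP) lies at the very end of the fingers, on their centre line; the grasp point (between the pads) lies 19 mm behind it; z points along the fingers, y is the line along which they close (so a half turn about z gives the same grasp; the last joint's range is limited). The gripper opens to 85 mm and grips with 20 to 120 N. Pads are 22 mm wide; open, the fingers measure 114 mm over their backs; the gripper's body (76 mm by 85 mm) begins 54 mm behind the grasp point. The pads swing forward as they close: fully open they stand 13 mm farther back than shut.
Start: joints at [1.015, 0.313, 0.046, 1.304, 0, 1.431], TCP at [232.285, 526.04, 205.223] pointing down, gripper open.
Joint ranges: [-2.76, 2.76], [-0.86, 1.69], [-1.03, 1.26], [-2.2, 2.34], [-1.47, 1.5], [-3.14, 3.14]. Speed limits (rad/s): [2.57, 2.57, 3.14, 3.14, 3.14, 3.14].

INTERFACE

Orientations are given as a unit quaternion [w, x, y, z].
In Python, from plant import bot, optics gives the robot as it stands.
- The arm moves only by the tool step_arm, never from a script. Its argument "moves" is a list of rows, each a list of 3 entries, a list of its own where there are three numbers: the turn, a rotation vector about the tool's x, y, z in degrees, then the shift along the tool's x, y, z in cm, then the gripper command: -1 is fully open, 1 is shut, values between are in proportion. In form: [[[wx, wy, wz], [dx, dy, dz], gripper], ...]. A call has 1 to 8 rows; each row is the pose to reach, as a shift and turn from the pose commanded when the call began, along the tool's axes at that moment; what a row does not reach only later rows make up. A row lasts 1/12 s, in which the tool goes at most 41.7 mm and 7.16 degrees, less where a joint would pass 70% of its speed; a pose out of reach is approached as far as the arm can. A call with a gripper value outside its range is refused whole. The fingers move at their own pace and stop on an object; "squeeze" is the grip in N (left out, the last holds). Time passes only in rows, so rows that repeat a pose let the fingers close. It gives the time, the measured TCP pose, the force, the opening and the grip force at its end, in the units of the state.
- bot.state(): the state, without advancing time (a new reading comes with each control period).
- optics.grab_frame(name): name is "side" or "top"; returns a dict with "img" (480x640x3 uint8, blue, green, red), "fx", "fy", "cx", "cy" (pixels), "dist_coeffs" ([k1, k2, p1, p2, k3] as OpenCV has them; the pictures are not rectified), "rvec" (rotation vector, rad) and "tvec" (3), from world to camera coordinates, as OpenCV has them. Camera axes: x right, y down, z forward; pixel columns grow to the right and rows downward; lengths in mm; the calibration is good to about 2 mm. A picture is of the moment at which its call begins. There is no depth.
- bot.finish_job(): hands the job in; it is judged then, once.
The state is a dict: "time": time; "joint_pos": joint angles; "joint_vel": joint speeds; "tau": joint torques, N m; "tool_pos": TCP position; "eef_rot": TCP orientation; "contact_force": force on the tool from outside, world axes, zero at the start; "ft_torque": the same for the moment, N m; "grip_width": finger opening in mm; "gripper_force": force on a finger pad.
Only numpy, scipy, OpenCV 4.12 (cv2) and the standard library are available. Lean on these libraries where they do the work, as an engineer would, in place of code of your own. Each camera call takes 0.05 s, during which the arm holds its last target. There are 200 camera calls.

## Working session

There is one attempt and no reset: what is moved stays moved. The work goes in short steps, Python scripts to look and compute and a tool call to move; the robot and the scene stay as the last step left them, time stands still between calls to the robot, and variables do not carry over. Pictures are saved under pics/ and viewed, at most 14 in all, crops included, and the job is handed in when it is done.

Besides the shell and the picture viewer there is one more tool, called as name([rows], argument=value, ...), one row to a line, values as JSON. step_arm: Moves the arm, as the interface text tells. Its arguments: {"type":"object","properties":{"moves":{"type":"array","items":{"type":"array"}},"squeeze":{"type":"number"}},"required":["moves"]}

```bash
ls; mkdir -p pics
python3 - <<'E'
from plant import bot, optics
import cv2
for n in("side","top"):
    f=optics.grab_frame(n); cv2.imwrite(f"pics/{n}0.png",f["img"]); print(n,{k:v for k,v in f.items() if k!="img"})
print(bot.state())
E
```

```text
pics
side {'fx': 442.86111141845373, 'fy': 442.86111141845373, 'cx': 316.5709187071028, 'cy': 231.61271814103196, 'dist_coeffs': array([0.00909957, 0.        , 0.        , 0.        , 0.        ]), 'rvec': array([ 2.09872915, -0.48159863,  0.23617074]), 'tvec': array([-508.84827274,  104.26094951, 1042.71323247])}
top {'fx': 457.6676311211791, 'fy': 457.6676311211791, 'cx': 319.7858225017298, 'cy': 240.70368881592907, 'dist_coeffs': array([-0.04769608,  0.        ,  0.        ,  0.        ,  0.        ]), 'rvec': array([ 2.10153843, -2.16760452,  0.14064279]), 'tvec': array([-126.34121098,  505.73276259, 1194.27633371])}
{'time': 0.1, 'joint_pos': array([1.01539478e+00, 3.13960550e-01, 4.50742560e-02, 1.30356394e+00,
       2.60518945e-05, 1.43121056e+00]), 'joint_vel': array([-0.00092366, -0.00050666,  0.00277556,  0.00110804,  0.00107507,
        0.00056292]), 'tau': array([ 2.53843122e-03, -4.81726313e+01,  2.99243706e+01,  1.27600881e-02,
       -1.54206964e-04,  5.96345927e-06]), 'tool_pos': array([231.99596266, 525.58504825, 204.37050082]), 'eef_rot': array([-2.93860830e-04,  2.06413239e-01,  9.78464558e-01, -7.73092071e-04]), 'contact_force': array([ 0.34360106, -0.53359923, -0.48305948]), 'ft_torque': array([-0.01456054,  0.02296973, -0.06647044]), 'gripper_force': 0.0, 'grip_width': 85.39173243174574}
```

View pics/top0.png

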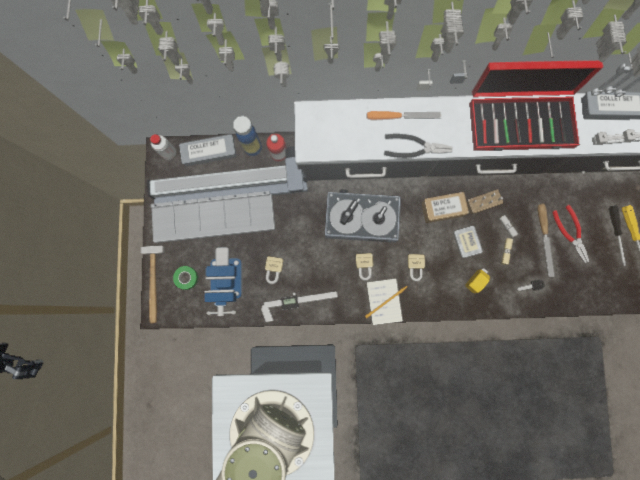

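View pics/side0.png

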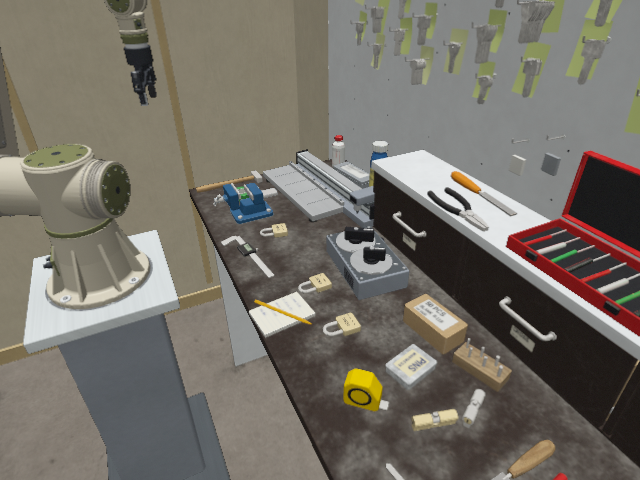

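The top view shows the machine at upper left (bed about 153–273, 195–240; head at 290,175). The console is at (363,216), and there are three locks at (273,268), (364,265) and (416,267). The vise is at (222,283). The side view shows the same three locks and both handles. Next I'll enlarge crops of these areas.

```bash
cat > h.py <<'E'
import numpy as np, cv2
from plant import bot, optics
from scipy.spatial.transform import Rotation as R
def cam(f):
    K=np.array([[f["fx"],0,f["cx"]],[0,f["fy"],f["cy"]],[0,0,1.]]); return K,np.array(f["dist_coeffs"]),np.array(f["rvec"]),np.array(f["tvec"])
def ray(f,p):
    K,d,r,t=cam(f); M=cv2.Rodrigues(r)[0]
    n=cv2.undistortPoints(np.array(p,float).reshape(-1,1,2),K,d).reshape(-1,2)
    return -M.T@t, np.c_[n,np.ones(len(n))]@M
def onz(f,p,z):
    c,d=ray(f,p); return c+d*((z-c[2])/d[:,2])[:,None]
def tri(f,p,g,q):
    out=[]; c1,d1=ray(f,p); c2,d2=ray(g,q)
    for a,b in zip(d1,d2):
        s=np.linalg.lstsq(np.c_[a,-b],c2-c1,rcond=None)[0]; A=c1+s[0]*a;B=c2+s[1]*b
        out.append(np.r_[(A+B)/2,np.linalg.norm(A-B)])
    return np.array(out)
def proj(f,P):
    K,d,r,t=cam(f); return cv2.projectPoints(np.array(P,float).reshape(-1,3),r,t,K,d)[0].reshape(-1,2)
def crop(im,x0,y0,x1,y1,k,name,step=10):
    c=cv2.resize(im[y0:y1,x0:x1],None,fx=k,fy=k,interpolation=cv2.INTER_CUBIC)
    for x in range(-(-x0//step)*step,x1,step):
        cv2.line(c,((x-x0)*k,0),((x-x0)*k,5),(0,255,255),1); cv2.putText(c,str(x),((x-x0)*k,14),0,.35,(0,255,255),1)
    for y in range(-(-y0//step)*step,y1,step):
        cv2.line(c,(0,(y-y0)*k),(5,(y-y0)*k),(0,255,255),1); cv2.putText(c,str(y),(6,(y-y0)*k+4),0,.35,(0,255,255),1)
    cv2.imwrite(name,c)
def poly(im,f,P,col=(0,0,255)):
    cv2.polylines(im,[np.int32(np.round(proj(f,P)*16))],True,col,1,cv2.LINE_AA,4)
E
python3 - <<'E'
from h import *
t=cv2.imread("pics/top0.png"); s=cv2.imread("pics/side0.png")
crop(t,255,185,435,285,4,"pics/t1.png"); crop(t,140,155,310,245,4,"pics/t2.png")
crop(s,210,150,410,345,3,"pics/s1.png")
E
```

```text
(no output)
```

View pics/t1.png

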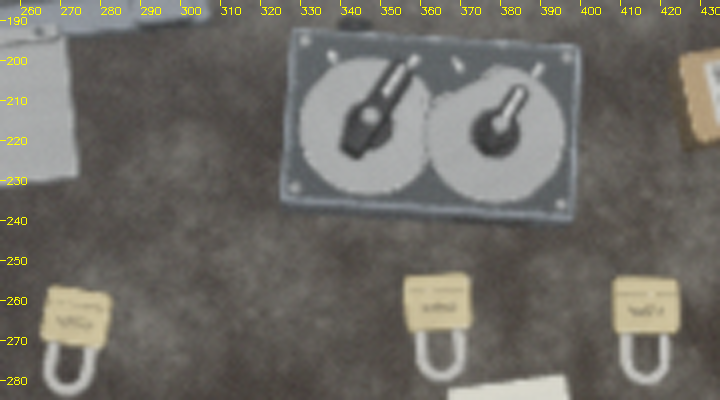

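View pics/t2.png

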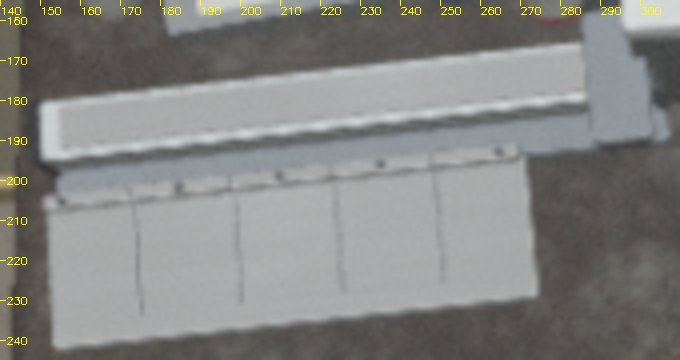

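View pics/s1.png

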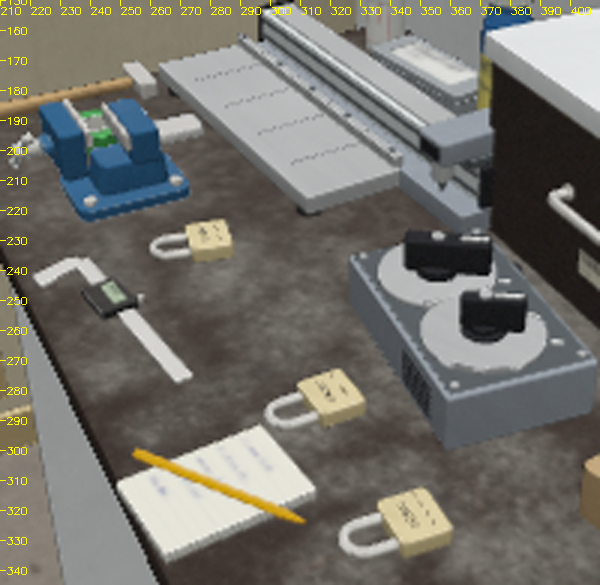

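The crops show the bed with its four station lines and fence, and both pointers at the right marks (isolator on, selector at run). Locks A, B and C have their bases away from the robot and shackles toward it. I'll fit poses from these pixels.

```bash
cat > fit.py <<'E'
from h import *
from scipy.optimize import least_squares
T=optics.grab_frame("top"); S=optics.grab_frame("side")
t1=lambda p:np.array(p)/4.+[255,185]; t2=lambda p:np.array(p)/4.+[140,155]; s1=lambda p:np.array(p)/3.+[210,150]
print("cam",ray(T,[[320,240]])[0],ray(S,[[320,240]])[0])
def W(q,P):
    c,s=np.cos(q[2]),np.sin(q[2]); P=np.array(P,float); return np.c_[q[0]+c*P[:,0]-s*P[:,1],q[1]+s*P[:,0]+c*P[:,1],P[:,2]]
def inv(q,X): 
    c,s=np.cos(q[2]),np.sin(q[2]); d=X[:,:2]-q[:2]; return np.c_[c*d[:,0]+s*d[:,1],-s*d[:,0]+c*d[:,1]]
# heights by two views
cs={"A":([(50,287),(111,296),(103,349),(41,340)],[(187,230),(225,221),(231,240),(195,250)]),
"B":([(404,276),(469,273),(471,327),(407,330)],[(300,382),(345,370),(364,397),(318,412)]),
"C":([(614,277),(680,279),(679,332),(613,333)],[(378,500),(425,489),(450,520),(404,540)])}
sh={"A":(68,394),"B":(441,381),"C":(647,384)}
locks={}
for k,(a,b) in cs.items():
    print(k,"tri",tri(T,[t1(a).mean(0)],S,[s1(b).mean(0)]).round(1))
    M=[(-36,22,16),(-36,-22,16),(2,-22,16),(2,22,16)]
    def r(q): return np.r_[(proj(T,W(q,M))-t1(a)).ravel(),(proj(T,W(q,[(37,0,8)]))-t1([sh[k]])).ravel()]
    c=onz(T,t1(a),16).mean(0); e=onz(T,t1([sh[k]]),8)[0]
    o=least_squares(r,[*c[:2],np.arctan2(e[1]-c[1],e[0]-c[0])]); locks[k]=o.x; print(k,o.x.round(3),"res",np.abs(o.fun).max().round(2))
fc=onz(T,t2([(55,348),(538,296)]),30); print("front corners",fc.round(1),np.linalg.norm(fc[0]-fc[1]))
ln=t2([(439,225),(338,233),(239,247),(138,258)])
def r(q):
    L=inv(q,onz(T,ln,30))[:,1]-[-105,-35,35,105]; F=inv(q,fc)-[[-59,168],[-59,-168]]
    return np.r_[L,F.ravel()]
q=least_squares(r,[*fc.mean(0)[:2],0]); m=q.x; print("machine",m.round(3),q.fun.round(1))
cc=t1([(293,28),(580,45),(573,213),(284,200)])
M=[(60,98,56),(60,-98,56),(-60,-98,56),(-60,98,56)]
o=least_squares(lambda q:(proj(T,W(q,M))-cc).ravel(),[500,0,0]); c=o.x; print("console",c.round(3),o.fun.round(1))
if __name__=="__main__":
    A=T["img"].copy();B=S["img"].copy()
    for im,f in((A,T),(B,S)):
        im[:]=im
    k=4;k2=3
    def draw(im,f):
        for l in locks.values():
            poly(im,f,W(l,[(-36,22,16),(-36,-22,16),(2,-22,16),(2,22,16)])); poly(im,f,W(l,[(-36,22,0),(-36,-22,0),(37,0,8)]),(255,0,0))
        poly(im,f,W(m,[(-59,168,30),(-59,-168,30),(36,-168,30),(36,168,30)]))
        for y in(-105,-35,35,105): poly(im,f,W(m,[(-59,y,30),(36,y,30)]))
        poly(im,f,W(c,M)); 
        for y,n,tl,w in((42,42,26,9),(-42,30,18,6.5)):
            h=[(n,w,94),(n,-w,94),(-tl,-w,94),(-tl,w,94)]; g=W(c,[(0,y,0)])[0]
            poly(im,f,W([g[0],g[1],c[2]-np.pi/6],h))
    draw(A,T);draw(B,S)
    out=np.zeros((600,800,3),np.uint8)
    a=cv2.resize(A[155:290,145:435],None,fx=2.75,fy=2.75); 
    cv2.imwrite("pics/ov_t.png",a)
    cv2.imwrite("pics/ov_s.png",cv2.resize(B[150:345,210:410],None,fx=3,fy=3))
    for n,y in(("st1",-105),("st2",-35),("st3",35)): print(n,W(m,[(0,y,30)]).round(1))
    print("iso",W(c,[(0,42,82)]).round(1),"sel",W(c,[(0,-42,82)]).round(1))
E
python3 fit.py
```

```text
cam [ 317.21539428 -161.85634384 1253.47541165] [ 121.94659494 -963.53689742  643.25226057]
A tri [[445.5 -15.4  12.4   3.7]]
A [427.123 -12.742   2.978] res 15.85
B tri [[ 448.2 -261.7   14.2    2.5]]
B [ 430.056 -261.371   -3.118] res 16.42
C tri [[ 440.9 -402.8   15.9    2.5]]
C [ 423.066 -402.175    3.151] res 17.08
front corners [[513.8 313.3  30. ]
 [538.8 -19.6  30. ]] 333.79554874174124
machine [5.85081e+02 1.51956e+02 7.60000e-02] [ 0.8  0.6 -0.4  0.2  0.2 -1.7 -0.2  0.5]
console [ 5.63679e+02 -2.59650e+02 -8.70000e-02] [-0.6 -0.6  0.6 -1.   0.9  1.1 -0.9  0.4]
st1 [[593.1  47.3  30. ]]
st2 [[587.7 117.1  30. ]]
st3 [[582.4 186.9  30. ]]
iso [[ 567.3 -217.8   82. ]] sel [[ 560.  -301.5   82. ]]
```

```bash
sed -i 's/M=\[(-36,22,16),(-36,-22,16),(2,-22,16),(2,22,16)\]/M=[(-36,-22,16),(-36,22,16),(2,22,16),(2,-22,16)]/' fit.py; python3 fit.py | grep res; python3 -c "
import cv2,numpy as np
a=cv2.imread('pics/ov_t.png');b=cv2.imread('pics/ov_s.png');print(a.shape,b.shape)"
```

```text
A [427.029 -12.8     2.98 ] res 0.69
B [ 429.964 -261.283   -3.132] res 0.3
C [ 422.98  -401.823    3.098] res 0.43
(371, 798, 3) (585, 600, 3)
```

View pics/ov_s.png

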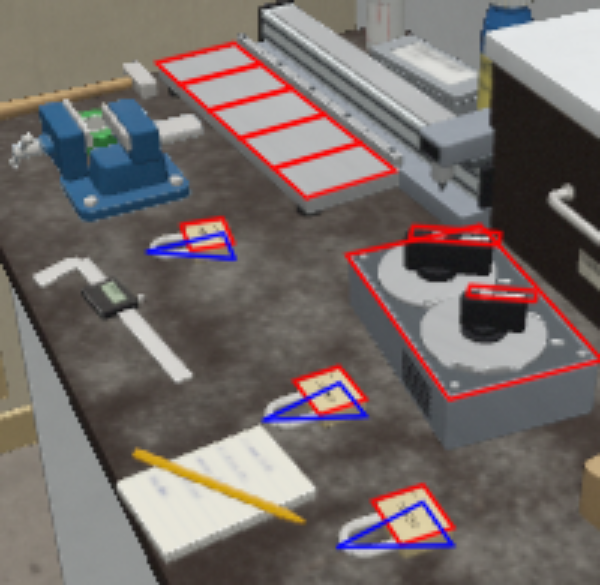

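View pics/ov_t.png

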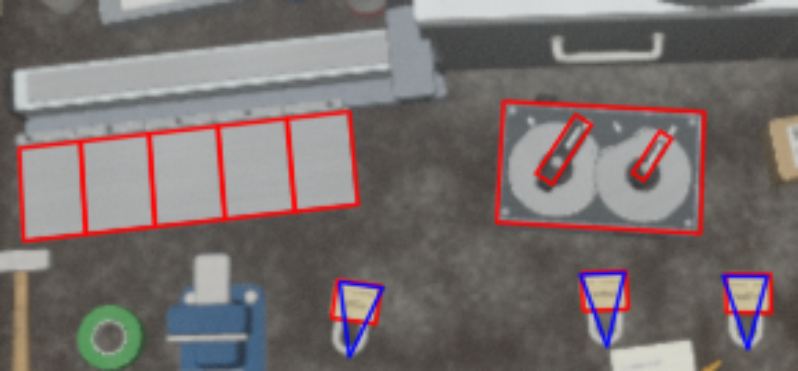

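The fits agree with both views to about 2 mm, and the heights match (lock tops 12–16 mm measured against 16 given). I'll write a small planner that tracks the commanded pose and prints the deltas in tool axes.

```bash
cat > plan.py <<'E'
import numpy as np, json, sys, os
# pose: x y z psi(deg, yaw of tool x, tool down). plan from stored commanded pose, print deltas per call
F="cmd.json"
def plan(wps):
    p=np.array(json.load(open(F)) if os.path.exists(F) else [232.285,526.04,205.223,156.165])
    for w in wps:
        w=np.array(w,float); n=max(np.linalg.norm((w-p)[:3])/310,abs(w[3]-p[3])/54); n=int(np.ceil(n)) or 1
        for i in range(n):
            g=p+(w-p)/(n-i); a=np.radians(p[3]); X=np.array([np.cos(a),np.sin(a)]); Y=np.array([X[1],-X[0]])
            d=(g-p); s=np.round([d[:2]@X/10,d[:2]@Y/10,-d[2]/10],2); t=round(-d[3],1)
            print("[[0,0,%g],[%g,%g,%g]]"%(t,*s), "rows>=%.1f"%max(np.linalg.norm(d[:3])/41.7,abs(t)/7.16), "-> ",g.round(1))
            p=p.copy(); p[:2]+=10*(s[0]*X+s[1]*Y); p[2]-=10*s[2]; p[3]-=t
    json.dump(list(p),open(F,"w"))
def st():
    from plant import bot
    from scipy.spatial.transform import Rotation as R
    s=bot.state(); q=s["eef_rot"]; M=R.from_quat(np.r_[q[1:],q[0]]).as_matrix()
    print("t",s["time"],"pos",s["tool_pos"].round(1),"psi",round(np.degrees(np.arctan2(M[1,0],M[0,0]))%360,2),"tilt",M[2].round(3),"F",s["contact_force"].round(1),"w",round(s["grip_width"],1),"gf",round(s["gripper_force"],1))
E
python3 -c "
from plan import *
st()
plan([[560,-301.5,200,145],[560,-301.5,68,145]])"
```

```text
t 0.3 pos [232.2 525.9 204.9] psi 156.18 tilt [ 0.    -0.001 -1.   ] F [ 0.  -0.9 -0.2] w 85.2 gf 0.0
[[0,0,3.7],[-21.14,-20.82,0.17]] rows>=7.1 ->  [341.5 250.2 203.5 152.4]
[[0,0,3.7],[-22.44,-19.41,0.18]] rows>=7.1 ->  [450.8 -25.7 201.8 148.7]
[[0,0,3.8],[-23.64,-17.92,0.17]] rows>=7.1 ->  [ 560.  -301.5  200.   145. ]
[[0,0,-0],[-0,0,13.2]] rows>=3.2 ->  [ 560.  -301.5   68.   145. ]
```

step_arm([
  [[0, 0, 3.7], [-21.14, -20.82, 0.17], 0.06],
  [[0, 0, 3.7], [-21.14, -20.82, 0.17], 0.06],
  [[0, 0, 3.7], [-21.14, -20.82, 0.17], 0.06],
  [[0, 0, 3.7], [-21.14, -20.82, 0.17], 0.06],
  [[0, 0, 3.7], [-21.14, -20.82, 0.17], 0.06],
  [[0, 0, 3.7], [-21.14, -20.82, 0.17], 0.06],
  [[0, 0, 3.7], [-21.14, -20.82, 0.17], 0.06],
  [[0, 0, 3.7], [-21.14, -20.82, 0.17], 0.06],
], squeeze=40)

```text
time: 0.97
tool_pos: [343.2, 245.3, 203.6]
eef_rot: [0.001, 0.241, 0.971, -0.001]
contact_force: [-0.2, 0.2, 0.1]
grip_width: 40.2
gripper_force: 0.0
```

step_arm([
  [[0, 0, 3.7], [-22.44, -19.41, 0.18], 0.06],
  [[0, 0, 3.7], [-22.44, -19.41, 0.18], 0.06],
  [[0, 0, 3.7], [-22.44, -19.41, 0.18], 0.06],
  [[0, 0, 3.7], [-22.44, -19.41, 0.18], 0.06],
  [[0, 0, 3.7], [-22.44, -19.41, 0.18], 0.06],
  [[0, 0, 3.7], [-22.44, -19.41, 0.18], 0.06],
  [[0, 0, 3.7], [-22.44, -19.41, 0.18], 0.06],
  [[0, 0, 3.7], [-22.44, -19.41, 0.18], 0.06],
])

```text
time: 1.63
tool_pos: [453.6, -31.1, 201.7]
eef_rot: [0.001, 0.272, 0.962, -0.001]
contact_force: [0.6, 0.4, 1.0]
grip_width: 40.1
gripper_force: 0.0
```

step_arm([
  [[0, 0, 3.8], [-23.64, -17.92, 0.17], 0.06],
  [[0, 0, 3.8], [-23.64, -17.92, 0.17], 0.06],
  [[0, 0, 3.8], [-23.64, -17.92, 0.17], 0.06],
  [[0, 0, 3.8], [-23.64, -17.92, 0.17], 0.06],
  [[0, 0, 3.8], [-23.64, -17.92, 0.17], 0.06],
  [[0, 0, 3.8], [-23.64, -17.92, 0.17], 0.06],
  [[0, 0, 3.8], [-23.64, -17.92, 0.17], 0.06],
  [[0, 0, 3.8], [-23.64, -17.92, 0.17], 0.06],
])

```text
time: 2.3
tool_pos: [561.9, -307.3, 197.8]
eef_rot: [0.0, 0.303, 0.953, -0.001]
contact_force: [0.1, -0.2, -0.4]
grip_width: 40.0
gripper_force: 0.0
```

step_arm([
  [[0, 0, 0], [0, 0, 5], 0.06],
  [[0, 0, 0], [0, 0, 5], 0.06],
  [[0, 0, 0], [0, 0, 5], 0.06],
  [[0, 0, 0], [0, 0, 5], 0.06],
])

```text
time: 2.63
tool_pos: [559.7, -300.2, 150.0]
eef_rot: [-0.001, 0.301, 0.954, 0.0]
contact_force: [-0.0, 0.4, 0.4]
grip_width: 40.1
gripper_force: 0.0
```

Run:
```python
from plan import *; st()
from h import *
T=optics.grab_frame("top");S=optics.grab_frame("side")
a=cv2.resize(T["img"][180:250,315:410],None,fx=4,fy=4,interpolation=2); b=cv2.resize(S["img"][200:310,310:415],None,fx=4,fy=4,interpolation=2)
o=np.zeros((440,800,3),np.uint8); o[:280,:380]=a; o[:440,380:800]=b; cv2.imwrite("pics/a1.png",o)
```

```text
t 2.6333 pos [ 559.7 -300.2  150. ] psi 145.02 tilt [ 0.002  0.    -1.   ] F [-0.   0.4  0.4] w 40.1 gf 0.0
```

View pics/a1.png

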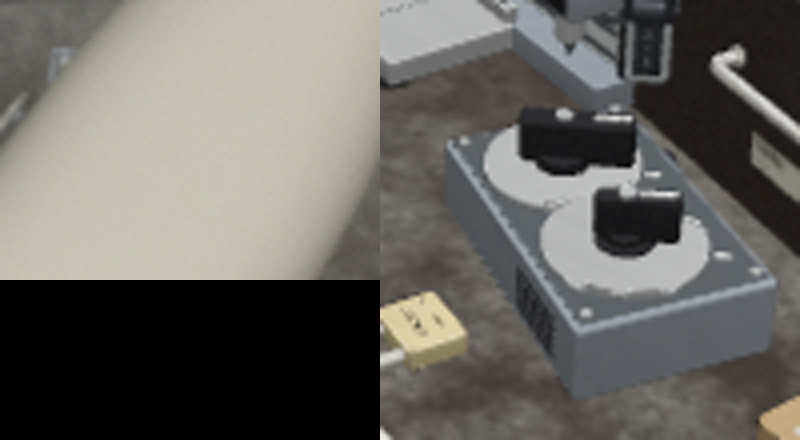

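The top view is hidden by the arm. In the side view the fingers (about 375,218 px) hang straight over the selector handle (374,247), so I'll descend.

step_arm([
  [[0, 0, 0], [0, 0, 4], 0.06],
  [[0, 0, 0], [0, 0, 6], 0.06],
  [[0, 0, 0], [0, 0, 7], 0.06],
  [[0, 0, 0], [0, 0, 8.2], 0.06],
  [[0, 0, 0], [0, 0, 8.2], 0.06],
])

```text
time: 3.15
tool_pos: [559.9, -300.8, 67.5]
eef_rot: [-0.001, 0.301, 0.954, 0.0]
contact_force: [0.0, -0.0, -0.5]
grip_width: 39.9
gripper_force: 0.0
```

step_arm([
  [[0, 0, 0], [0, 0, 0], 0.5],
  [[0, 0, 0], [0, 0, 0], 1],
  [[0, 0, 0], [0, 0, 0], 1],
  [[0, 0, 0], [0, 0, 0], 1],
  [[0, 0, 0], [0, 0, 0], 1],
  [[0, 0, 0], [0, 0, 0], 1],
])

```text
time: 3.65
tool_pos: [560.4, -301.6, 68.5]
eef_rot: [0.0, 0.301, 0.954, -0.0]
contact_force: [0.2, -0.2, 0.2]
grip_width: -0.0
gripper_force: 0.0
```

Run:
```python
from plan import *; st()
from plant import bot; print(bot.state()["ft_torque"])
from h import *
f=optics.grab_frame("side"); p=proj(f,[[560,-301.5,82]])[0]; print(p)
```

```text
t 3.65 pos [ 560.4 -301.6   68.5] psi 144.97 tilt [-0.001  0.    -1.   ] F [ 0.2 -0.2  0.2] w -0.0 gf 0.0
[ 0.02995319 -0.04643282 -0.02803588]
[373.85259601 251.61039106]
```

Run:
```python
from h import *
f=optics.grab_frame("side"); crop(f["img"],310,180,420,310,4,"pics/a2.png")
```

```text
(no output)
```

View pics/a2.png

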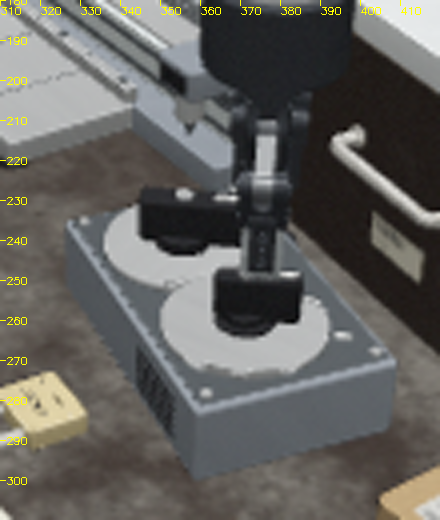

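Run:
```python
from h import *
T=optics.grab_frame("top");S=optics.grab_frame("side")
print(tri(T,[(347.5,213.75),(380,215.5)],S,[(356.25,228.25),(372,247)]).round(1))
# console corners near/right (top face) : top BR, BL, TR vs side
print(tri(T,[(398.25,238.5),(326,235),(400,196.25)],S,[(210+447/3,150+398/3),(210+348/3,150+256/3),(210+597/3,150+360/3)]).round(1))
print(proj(S,[[560,-301.5,68],[560,-301.5,94],[560,-301.5,56]]))
A=cv2.imread("pics/top0.png"); crop(A,325,190,405,240,8,"pics/a3.png",5)
```

```text
[[ 562.3 -217.    93.4    2.5]
 [ 554.2 -300.3   95.1    1.9]]
[[ 4.973e+02 -3.497e+02  5.390e+01  1.700e+00]
 [ 5.138e+02 -1.592e+02  5.460e+01  4.000e-01]
 [ 6.127e+02 -3.611e+02  5.450e+01  4.000e-01]]
[[373.52778858 256.8196748 ]
 [374.13521875 247.07959662]
 [373.25350559 261.2204918 ]]
```

View pics/a3.png

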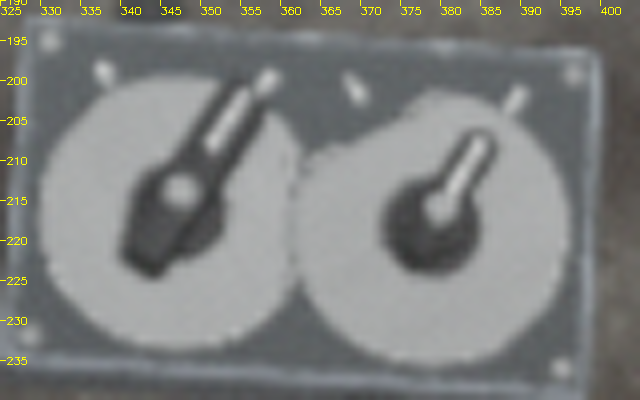

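Run:
```python
from h import *
T=optics.grab_frame("top");S=optics.grab_frame("side")
print(proj(T,[[232,525.6,204]]),proj(S,[[232,525.6,204]]),proj(S,[[232+57*.403,525.6+57*.915,218],[232-57*.403,525.6-57*.915,218]]))
A=cv2.imread("pics/side0.png"); B=cv2.imread("pics/top0.png"); 
a=cv2.resize(A[0:120,90:200],None,fx=4,fy=4,interpolation=2); b=cv2.resize(B[320:400,0:80],None,fx=4,fy=4,interpolation=2)
o=np.zeros((480,760,3),np.uint8); o[:,:440]=a; o[:320,440:]=b; cv2.imwrite("pics/a4.png",o)
```

```text
[[ 33.62117849 354.24108211]] [[151.2512808  112.94318778]] [[155.29025776 103.22090268]
 [144.88268531 114.3308045 ]]
```

View pics/a4.png

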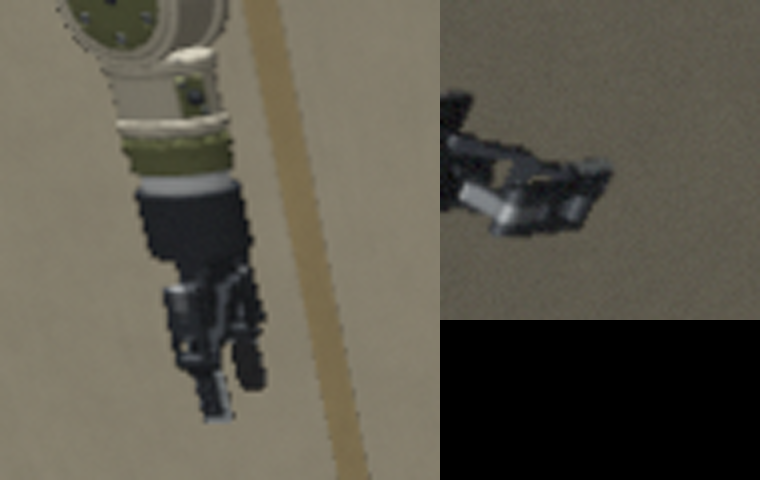

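Run:
```python
from h import *
T=optics.grab_frame("top");S=optics.grab_frame("side")
for h in (205,218,230,240): print(h,proj(T,[[232+50*.403,525.6+50*.915,h],[232-50*.403,525.6-50*.915,h]]).round(1).tolist(),proj(S,[[232+50*.403,525.6+50*.915,h],[232-50*.403,525.6-50*.915,h]]).round(1).tolist())
print(tri(T,[(37.5,367),(6,346)],S,[(143.8,104),(153.8,97)]))
```

```text
205 [[15.1, 345.7], [51.8, 362.9]] [[155.6, 107.8], [146.5, 117.7]]
218 [[11.4, 346.1], [48.5, 363.6]] [[154.7, 103.9], [145.6, 113.6]]
230 [[7.9, 346.5], [45.3, 364.2]] [[153.9, 100.2], [144.7, 109.7]]
240 [[4.9, 346.8], [42.6, 364.7]] [[153.2, 97.1], [143.9, 106.5]]
[[2.10631328e+02 4.86904394e+02 2.46119448e+02 6.15274833e+00]
 [2.53849014e+02 5.68138582e+02 2.40828730e+02 1.93548389e-01]]
```

The fingers closed just above the bar. Triangulating the fingertips in the start pictures gives z≈243 with the gripper open. The reported TCP of 205 plus 13 for the open swing would be 218, so the real tips sit about 25 mm higher than reported, while x and y agree. I'll probe the handle top (94 mm) gently to get the exact offset.

step_arm([
  [[0, 0, 0], [0, 0, 0.1], 1],
  [[0, 0, 0], [0, 0, 0.2], 1],
  [[0, 0, 0], [0, 0, 0.2], 1],
])

```text
time: 4.3
tool_pos: [560.3, -301.5, 67.9]
eef_rot: [0.001, 0.301, 0.954, -0.0]
contact_force: [-4.0, 3.1, 11.4]
grip_width: -0.0
gripper_force: 5.3
```

step_arm([
  [[0, 0, 0], [0, 0, 0.1], 1],
  [[0, 0, 0], [0, 0, 0.2], 1],
  [[0, 0, 0], [0, 0, 0.2], 1],
])

```text
time: 4.55
tool_pos: [560.4, -301.6, 67.7]
eef_rot: [0.001, 0.301, 0.954, -0.0]
contact_force: [-6.6, 3.9, 19.4]
grip_width: 0.2
gripper_force: 10.1
```

Contact came at a reported z of about 68 on the 94 mm handle top, so the tip is really at reported z + 26. All targets get this correction from here on.

```bash
python3 -c "
from plan import *
p=json.load(open(F));p[2]=64.0;print(p);json.dump(p,open(F,'w'))
plan([[557,-301,94,145],[557,-301,44,145]])"
```

```text
[559.9813895986288, -301.49246318176057, 64.0, 144.965]
[[0,0,-0],[0.27,-0.13,-3]] rows>=0.7 ->  [ 557. -301.   94.  145.]
[[0,0,-0],[0,-0,5]] rows>=1.2 ->  [ 557. -301.   44.  145.]
```

step_arm([
  [[0, 0, 0], [0.27, -0.13, -3], 1],
  [[0, 0, 0], [0.27, -0.13, -3], 0.06],
  [[0, 0, 0], [0.27, -0.13, -3], 0.06],
  [[0, 0, 0], [0.27, -0.13, -3], 0.06],
  [[0, 0, 0], [0.27, -0.13, -3], 0.06],
  [[0, 0, 0], [0.27, -0.13, -3], 0.06],
])

```text
time: 5.05
tool_pos: [556.5, -300.4, 92.7]
eef_rot: [-0.001, 0.301, 0.954, 0.0]
contact_force: [0.2, 0.1, -0.6]
grip_width: 40.2
gripper_force: 0.0
```

step_arm([
  [[0, 0, 0], [0, 0, 1.5], 0.06],
  [[0, 0, 0], [0, 0, 3], 0.06],
  [[0, 0, 0], [0, 0, 4], 0.06],
  [[0, 0, 0], [0, 0, 5], 0.06],
  [[0, 0, 0], [0, 0, 5], 0.06],
])

```text
time: 5.47
tool_pos: [555.5, -299.8, 41.0]
eef_rot: [-0.002, 0.301, 0.954, 0.001]
contact_force: [-0.7, -0.1, -0.4]
grip_width: 40.5
gripper_force: 0.0
```

step_arm([
  [[0, 0, 0], [0, 0, 0], 0.5],
  [[0, 0, 0], [0, 0, 0], 1],
  [[0, 0, 0], [0, 0, 0], 1],
  [[0, 0, 0], [0, 0, 0], 1],
  [[0, 0, 0], [0, 0, 0], 1],
  [[0, 0, 0], [0, 0, 0], 1],
])

```text
time: 5.97
tool_pos: [557.4, -301.5, 44.6]
eef_rot: [0.001, 0.301, 0.954, -0.0]
contact_force: [-1.6, -1.8, 1.1]
grip_width: 12.1
gripper_force: 42.0
```

step_arm([
  [[0, 0, -6], [0, 0, 0], 1],
  [[0, 0, -12], [0, 0, 0], 1],
  [[0, 0, -18], [0, 0, 0], 1],
  [[0, 0, -24], [0, 0, 0], 1],
  [[0, 0, -30], [0, 0, 0], 1],
  [[0, 0, -32], [0, 0, 0], 1],
  [[0, 0, -32], [0, 0, 0], 1],
])

```text
time: 6.55
tool_pos: [558.2, -299.0, 44.6]
eef_rot: [0.001, 0.025, 1.0, 0.001]
contact_force: [1.1, 4.2, 2.4]
grip_width: 12.5
gripper_force: 42.3
```

step_arm([
  [[0, 0, -6], [0, 0, 0], 1],
  [[0, 0, -12], [0, 0, 0], 1],
  [[0, 0, -18], [0, 0, 0], 1],
  [[0, 0, -24], [0, 0, 0], 1],
  [[0, 0, -28], [0, 0, 0], 1],
  [[0, 0, -31], [0, 0, 0], 1],
  [[0, 0, -31], [0, 0, 0], 1],
  [[0, 0, -31], [0, 0, 0], 1],
])

```text
time: 7.22
tool_pos: [558.1, -296.8, 44.7]
eef_rot: [0.002, -0.242, 0.97, 0.003]
contact_force: [1.5, 11.2, 5.5]
grip_width: 12.1
gripper_force: 59.2
```

```bash
python3 -c "
from plan import *
st()
from plant import bot; print(bot.state()['ft_torque'])
p=json.load(open(F));p[3]+=63;json.dump(p,open(F,'w'));print(p)"
```

```text
t 7.2167 pos [ 558.1 -296.8   44.7] psi 207.98 tilt [-0.005  0.005 -1.   ] F [ 1.5 11.2  5.5] w 12.1 gf 59.2
[ 2.21238454 -0.32731848 -1.2625353 ]
[557.0243257749386, -301.0068980032079, 44.0, 207.965]
```

The stop is felt (torque −1.26 N m at psi 208). The two grip lines place the true axis at about (554,−299), which matches triangulation, so I'll use the triangulated isolator axis (562,−217).

```bash
python3 -c "
from plan import *
plan([[557,-301,104,208],[562,-217,104,145],[562,-217,44,145]])"
```

```text
[[0,0,-0],[0,0,-6]] rows>=1.4 ->  [ 557. -301.  104.  208.]
[[0,0,31.5],[-2.19,3.59,-0]] rows>=4.4 ->  [ 559.5 -259.   104.   176.5]
[[0,0,31.5],[0.01,4.21,-0]] rows>=4.4 ->  [ 562. -217.  104.  145.]
[[0,0,-0],[0,-0,6]] rows>=1.4 ->  [ 562. -217.   44.  145.]
```

step_arm([
  [[0, 0, 0], [0, 0, 0], 0.06],
  [[0, 0, 0], [0, 0, 0], 0.06],
  [[0, 0, 0], [0, 0, 0], 0.06],
  [[0, 0, 0], [0, 0, 0], 0.06],
  [[0, 0, 0], [0, 0, -3], 0.06],
  [[0, 0, 0], [0, 0, -6], 0.06],
  [[0, 0, 0], [0, 0, -6], 0.06],
])

```text
time: 7.8
tool_pos: [560.1, -303.3, 110.1]
eef_rot: [0.003, -0.242, 0.97, -0.004]
contact_force: [1.4, -0.6, 1.3]
grip_width: 40.1
gripper_force: 0.0
```

step_arm([
  [[0, 0, 31.5], [-2.19, 3.59, 0], 0.06],
  [[0, 0, 31.5], [-2.19, 3.59, 0], 0.06],
  [[0, 0, 31.5], [-2.19, 3.59, 0], 0.06],
  [[0, 0, 31.5], [-2.19, 3.59, 0], 0.06],
  [[0, 0, 31.5], [-2.19, 3.59, 0], 0.06],
  [[0, 0, 31.5], [-2.19, 3.59, 0], 0.06],
])

```text
time: 8.3
tool_pos: [559.8, -259.2, 104.1]
eef_rot: [0.0, 0.031, 1.0, -0.0]
contact_force: [0.5, -0.4, -0.4]
grip_width: 40.1
gripper_force: 0.0
```

step_arm([
  [[0, 0, 31.5], [0.01, 4.21, 0], 0.06],
  [[0, 0, 31.5], [0.01, 4.21, 0], 0.06],
  [[0, 0, 31.5], [0.01, 4.21, 0], 0.06],
  [[0, 0, 31.5], [0.01, 4.21, 0], 0.06],
  [[0, 0, 31.5], [0.01, 4.21, 0], 0.06],
  [[0, 0, 31.5], [0.01, 4.21, 0], 0.06],
  [[0, 0, 31.5], [0.01, 4.21, 0], 0.06],
])

```text
time: 8.88
tool_pos: [562.2, -217.2, 104.0]
eef_rot: [0.0, 0.3, 0.954, 0.0]
contact_force: [0.1, -0.2, 0.2]
grip_width: 40.3
gripper_force: 0.0
```

step_arm([
  [[0, 0, 0], [0, 0, 1.5], 0.06],
  [[0, 0, 0], [0, 0, 3], 0.06],
  [[0, 0, 0], [0, 0, 4.5], 0.06],
  [[0, 0, 0], [0, 0, 6], 0.06],
  [[0, 0, 0], [0, 0, 6], 0.06],
])

```text
time: 9.3
tool_pos: [560.1, -216.1, 40.9]
eef_rot: [-0.003, 0.3, 0.954, 0.001]
contact_force: [-1.1, -0.4, 0.3]
grip_width: 40.4
gripper_force: 0.0
```

step_arm([
  [[0, 0, 0], [0, 0, 0], 0.5],
  [[0, 0, 0], [0, 0, 0], 1],
  [[0, 0, 0], [0, 0, 0], 1],
  [[0, 0, 0], [0, 0, 0], 1],
  [[0, 0, 0], [0, 0, 0], 1],
  [[0, 0, 0], [0, 0, 0], 1],
])

```text
time: 9.8
tool_pos: [563.0, -216.4, 44.7]
eef_rot: [0.001, 0.3, 0.954, 0.001]
contact_force: [2.2, 5.1, -1.0]
grip_width: 16.9
gripper_force: 41.9
```

step_arm([
  [[0, 0, -6], [0, 0, 0], 1],
  [[0, 0, -12], [0, 0, 0], 1],
  [[0, 0, -18], [0, 0, 0], 1],
  [[0, 0, -24], [0, 0, 0], 1],
  [[0, 0, -30], [0, 0, 0], 1],
  [[0, 0, -32], [0, 0, 0], 1],
  [[0, 0, -32], [0, 0, 0], 1],
])

```text
time: 10.38
tool_pos: [563.3, -215.5, 44.7]
eef_rot: [0.001, 0.025, 1.0, 0.001]
contact_force: [3.9, 8.2, -1.5]
grip_width: 17.2
gripper_force: 41.9
```

step_arm([
  [[0, 0, -6], [0, 0, 0], 1],
  [[0, 0, -12], [0, 0, 0], 1],
  [[0, 0, -18], [0, 0, 0], 1],
  [[0, 0, -24], [0, 0, 0], 1],
  [[0, 0, -28], [0, 0, 0], 1],
  [[0, 0, -31], [0, 0, 0], 1],
  [[0, 0, -31], [0, 0, 0], 1],
  [[0, 0, -31], [0, 0, 0], 1],
])

```text
time: 11.05
tool_pos: [563.6, -214.5, 44.8]
eef_rot: [0.002, -0.242, 0.97, 0.002]
contact_force: [4.6, 9.6, 0.1]
grip_width: 17.3
gripper_force: 59.6
```

```bash
python3 -c "
from plan import *
st()
from plant import bot; print(bot.state()['ft_torque'])
p=json.load(open(F));p[3]+=63;json.dump(p,open(F,'w'))
plan([[562,-217,124,208]])"
```

```text
t 11.05 pos [ 563.6 -214.5   44.8] psi 207.97 tilt [-0.005  0.002 -1.   ] F [4.6 9.6 0.1] w 17.3 gf 59.6
[ 1.99435847 -1.02581317 -1.13763702]
[[0,0,-0],[0,0,-8]] rows>=1.9 ->  [ 562. -217.  124.  208.]
```

Both switches are at their left stops. I'll release, raise, and look before the first lock.

step_arm([
  [[0, 0, 0], [0, 0, 0], 0.06],
  [[0, 0, 0], [0, 0, 0], 0.06],
  [[0, 0, 0], [0, 0, 0], 0.06],
  [[0, 0, 0], [0, 0, 0], 0.06],
  [[0, 0, 0], [0, 0, -3], 0.06],
  [[0, 0, 0], [0, 0, -8], 0.06],
  [[0, 0, 0], [0, 0, -8], 0.06],
])

```text
time: 11.63
tool_pos: [564.8, -218.9, 130.2]
eef_rot: [0.003, -0.242, 0.97, -0.003]
contact_force: [1.6, -0.9, 1.0]
grip_width: 40.2
gripper_force: 0.0
```

Run:
```python
from plan import *
st(); plan([[503,-110,140,190],[444.5,-15.5,140,170.7],[444.5,-15.5,20,170.7],[444.5,-15.5,-25,170.7]])
from h import *
s=optics.grab_frame("side")["img"]; crop(s,230,190,420,340,4,"pics/b1.png")
```

```text
t 11.6333 pos [ 564.8 -218.9  130.2] psi 207.95 tilt [-0.004 -0.007 -1.   ] F [ 1.6 -0.9  1. ] w 40.2 gf 0.0
[[0,0,18],[0.2,12.22,-1.6]] rows>=3.0 ->  [ 503. -110.  140.  190.]
[[0,0,19.3],[4.12,10.32,-0]] rows>=2.7 ->  [444.5 -15.5 140.  170.7]
[[0,0,-0],[0,-0,12]] rows>=2.9 ->  [444.5 -15.5  20.  170.7]
[[0,0,-0],[0,-0,4.5]] rows>=1.1 ->  [444.5 -15.5 -25.  170.7]
```

View pics/b1.png

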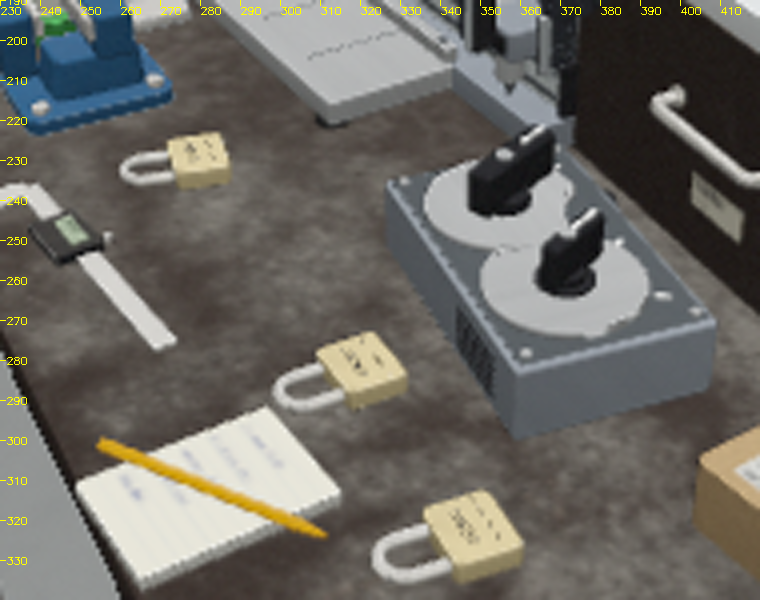

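Both handles now point left and all three locks are where they were (bodies at about (279,230), (319,282) and (348,323) px). I have two views left, so later checks will be numeric. Grasping lock A.

step_arm([
  [[0, 0, 18], [0.2, 12.22, -1.6], -0.53],
  [[0, 0, 18], [0.2, 12.22, -1.6], -0.53],
  [[0, 0, 18], [0.2, 12.22, -1.6], -0.53],
  [[0, 0, 18], [0.2, 12.22, -1.6], -0.53],
  [[0, 0, 18], [0.2, 12.22, -1.6], -0.53],
])

```text
time: 12.1
tool_pos: [502.2, -108.7, 140.3]
eef_rot: [0.0, -0.088, 0.996, -0.0]
contact_force: [0.6, -0.2, -0.3]
grip_width: 65.6
gripper_force: 0.0
```

step_arm([
  [[0, 0, 19.3], [4.12, 10.32, 0], -0.53],
  [[0, 0, 19.3], [4.12, 10.32, 0], -0.53],
  [[0, 0, 19.3], [4.12, 10.32, 0], -0.53],
  [[0, 0, 19.3], [4.12, 10.32, 0], -0.53],
  [[0, 0, 19.3], [4.12, 10.32, 0], -0.53],
])

```text
time: 12.52
tool_pos: [444.9, -15.4, 140.0]
eef_rot: [0.0, 0.08, 0.997, -0.0]
contact_force: [0.7, 0.2, 0.7]
grip_width: 65.3
gripper_force: 0.0
```

step_arm([
  [[0, 0, 0], [0, 0, 4], -0.53],
  [[0, 0, 0], [0, 0, 8], -0.53],
  [[0, 0, 0], [0, 0, 10.5], -0.53],
  [[0, 0, 0], [0, 0, 12], -0.53],
  [[0, 0, 0], [0, 0, 12], -0.53],
  [[0, 0, 0], [0, 0, 12], -0.53],
])

```text
time: 13.02
tool_pos: [445.1, -16.6, 19.3]
eef_rot: [-0.001, 0.082, 0.997, -0.0]
contact_force: [-0.4, -0.3, -0.1]
grip_width: 65.2
gripper_force: 0.0
```

step_arm([
  [[0, 0, 0], [0, 0, 1], -0.53],
  [[0, 0, 0], [0, 0, 2], -0.53],
  [[0, 0, 0], [0, 0, 3], -0.53],
  [[0, 0, 0], [0, 0, 3.6], -0.53],
  [[0, 0, 0], [0, 0, 4.1], -0.53],
  [[0, 0, 0], [0, 0, 4.5], -0.53],
  [[0, 0, 0], [0, 0, 4.5], -0.53],
  [[0, 0, 0], [0, 0, 4.5], -0.53],
])

```text
time: 13.68
tool_pos: [445.0, -15.6, -24.7]
eef_rot: [0.0, 0.081, 0.997, -0.0]
contact_force: [-1.0, 0.2, 0.5]
grip_width: 65.2
gripper_force: 0.0
```

step_arm([
  [[0, 0, 0], [0, 0, 0], -0.1],
  [[0, 0, 0], [0, 0, 0], 0.2],
  [[0, 0, 0], [0, 0, 0], 0.5],
  [[0, 0, 0], [0, 0, 0], 1],
  [[0, 0, 0], [0, 0, 0], 1],
], squeeze=60)

```text
time: 14.1
tool_pos: [445.3, -15.3, -24.2]
eef_rot: [0.001, 0.081, 0.997, 0.0]
contact_force: [-0.9, 1.9, 5.3]
grip_width: 42.5
gripper_force: 61.3
```

```bash
cp cmd.json cmdA.json; python3 -c "
from plan import *
plan([[444.5,-15.5,130,170.7],[595,47.4,130,184.35],[595,47.4,30,184.35],[595,47.4,6.5,184.35],[610,48.6,6.5,184.35]])"
```

```text
[[0,0,-0],[0,-0,-15.5]] rows>=3.7 ->  [444.5 -15.5 130.  170.7]
[[0,0,-13.7],[-13.83,8.65,-0]] rows>=3.9 ->  [595.   47.4 130.  184.4]
[[0,0,0],[0,-0,10]] rows>=2.4 ->  [595.   47.4  30.  184.4]
[[0,0,0],[0,-0,2.35]] rows>=0.6 ->  [595.   47.4   6.5 184.4]
[[0,0,0],[-1.5,0,-0]] rows>=0.4 ->  [610.   48.6   6.5 184.4]
```

step_arm([
  [[0, 0, 0], [0, 0, -1], 1],
  [[0, 0, 0], [0, 0, -4], 1],
  [[0, 0, 0], [0, 0, -8], 1],
  [[0, 0, 0], [0, 0, -12], 1],
  [[0, 0, 0], [0, 0, -15.5], 1],
  [[0, 0, 0], [0, 0, -15.5], 1],
  [[0, 0, 0], [0, 0, -15.5], 1],
])

```text
time: 14.68
tool_pos: [446.5, -15.8, 132.2]
eef_rot: [0.003, 0.081, 0.997, -0.0]
contact_force: [0.2, 0.5, -3.1]
grip_width: 43.0
gripper_force: 38.2
```

step_arm([
  [[0, 0, -2.5], [-2.5, 1.5, 0], 1],
  [[0, 0, -5], [-5, 3.1, 0], 1],
  [[0, 0, -8], [-8, 5, 0], 1],
  [[0, 0, -11], [-11, 7, 0], 1],
  [[0, 0, -13.7], [-13, 8.1, 0], 1],
  [[0, 0, -13.7], [-13.83, 8.65, 0], 1],
  [[0, 0, -13.7], [-13.83, 8.65, 0], 1],
  [[0, 0, -13.7], [-13.83, 8.65, 0], 1],
])

```text
time: 15.35
tool_pos: [593.6, 47.8, 127.4]
eef_rot: [-0.002, -0.038, 0.999, 0.0]
contact_force: [0.0, -0.6, -2.0]
grip_width: 42.2
gripper_force: 67.2
```

step_arm([
  [[0, 0, 0], [0, 0, 2], 1],
  [[0, 0, 0], [0, 0, 4.5], 1],
  [[0, 0, 0], [0, 0, 7], 1],
  [[0, 0, 0], [0, 0, 9], 1],
  [[0, 0, 0], [0, 0, 10], 1],
  [[0, 0, 0], [0, 0, 10], 1],
  [[0, 0, 0], [0, 0, 10], 1],
])

```text
time: 15.93
tool_pos: [594.0, 47.3, 29.8]
eef_rot: [-0.001, -0.038, 0.999, 0.0]
contact_force: [0.8, -0.1, -1.6]
grip_width: 42.0
gripper_force: 67.1
```

step_arm([
  [[0, 0, 0], [0, 0, 0.6], 1],
  [[0, 0, 0], [0, 0, 1.2], 1],
  [[0, 0, 0], [0, 0, 1.7], 1],
  [[0, 0, 0], [0, 0, 2.1], 1],
  [[0, 0, 0], [0, 0, 2.35], 1],
  [[0, 0, 0], [0, 0, 2.35], 1],
  [[0, 0, 0], [0, 0, 2.35], 1],
])

```text
time: 16.52
tool_pos: [595.2, 47.6, 6.5]
eef_rot: [0.0, -0.038, 0.999, 0.0]
contact_force: [1.1, 0.7, -1.7]
grip_width: 41.8
gripper_force: 67.2
```

step_arm([
  [[0, 0, 0], [-0.3, 0, 0.1], 1],
  [[0, 0, 0], [-0.6, 0, 0.1], 1],
  [[0, 0, 0], [-0.9, 0, 0.1], 1],
  [[0, 0, 0], [-1.2, 0, 0.1], 1],
  [[0, 0, 0], [-1.2, 0, 0.1], 1],
])

```text
time: 16.93
tool_pos: [607.9, 48.4, 5.9]
eef_rot: [0.001, -0.038, 0.999, 0.0]
contact_force: [-1.7, 0.7, 2.9]
grip_width: 42.2
gripper_force: 67.8
```

step_arm([
  [[0, 0, 0], [-0.15, 0, 0], 1],
  [[0, 0, 0], [-0.3, 0, 0], 1],
  [[0, 0, 0], [-0.3, 0, 0], 1],
])

```text
time: 17.18
tool_pos: [609.7, 48.6, 5.9]
eef_rot: [-0.0, -0.038, 0.999, -0.0]
contact_force: [-5.2, -0.4, 5.9]
grip_width: 42.6
gripper_force: 68.1
```

step_arm([
  [[0, 0, 0], [-0.15, 0, 0], 1],
  [[0, 0, 0], [-0.3, 0, 0], 1],
  [[0, 0, 0], [-0.3, 0, 0], 1],
])

```text
time: 17.43
tool_pos: [610.8, 48.7, 5.9]
eef_rot: [-0.002, -0.038, 0.999, -0.0]
contact_force: [-10.3, -0.6, 9.4]
grip_width: 42.4
gripper_force: 68.5
```

The lock is against the fence (x force −10 N, position stalled at the expected 610). Releasing.

step_arm([
  [[0, 0, 0], [0.15, 0, 0], -0.22],
  [[0, 0, 0], [0.15, 0, 0], -0.22],
  [[0, 0, 0], [0.15, 0, 0], -0.22],
  [[0, 0, 0], [0.15, 0, 0], -0.22],
  [[0, 0, 0], [0.15, 0, -2], -0.22],
  [[0, 0, 0], [0.15, 0, -5], -0.22],
  [[0, 0, 0], [0.15, 0, -9], -0.22],
  [[0, 0, 0], [0.15, 0, -12], -0.22],
])

```text
time: 18.1
tool_pos: [612.2, 48.8, 127.8]
eef_rot: [0.001, -0.038, 0.999, 0.0]
contact_force: [0.9, -0.1, 0.3]
grip_width: 52.2
gripper_force: 0.0
```

```bash
cat > look.py <<'E'
from h import *
T=optics.grab_frame("top");S=optics.grab_frame("side")
for n,f in(("T",T),("S",S)):
    hsv=cv2.cvtColor(f["img"],cv2.COLOR_BGR2HSV); m=cv2.inRange(hsv,(17,50,120),(30,140,255))
    k,l,st_,c=cv2.connectedComponentsWithStats(m)
    for i in range(1,k):
        x,y,w,h,a=st_[i]
        if a>60 and 140<c[i][0]<435 and (y>155):
            r=cv2.minAreaRect(np.argwhere(l==i)[:,::-1].astype(np.float32))
            print(n,c[i].round(1),a,"z16->",onz(f,[c[i]],16)[0].round(1),"z46->",onz(f,[c[i]],46)[0].round(1),np.round(r[1],1),round(r[2],1))
E
python3 - <<'E'
from plan import *
st(); p=json.load(open(F)); 
a=np.radians(184.35); X=np.array([np.cos(a),np.sin(a)])
p[:2]=(np.array([595,47.4])+X*(-12-3-3+1.5)).tolist(); p[2]=5.5+120; p[3]=184.365; json.dump(list(p),open(F,"w")); print(p)
import look
E
```

```text
t 18.1 pos [612.2  48.8 127.8] psi 184.38 tilt [-0.002 -0.    -1.   ] F [ 0.9 -0.1  0.3] w 52.2 gf 0.0
[611.4524688220896, 48.65150695490195, 125.5, 184.365]
T [249.1 203.1] 187 z16-> [617.   51.9  16. ] z46-> [609.7  46.7  46. ] [13.1 14.7] 84.3
T [363.8 260. ] 227 z16-> [ 447.9 -259.4   16. ] z46-> [ 444.7 -257.    46. ] [14. 16.] 90.0
T [416.  260.9] 243 z16-> [ 440.8 -400.6   16. ] z46-> [ 437.8 -394.8   46. ] [14. 16.] 90.0
T [384.4 302.7] 83 z16-> [ 331.4 -309.6   16. ] z46-> [ 331. -306.   46.] [ 3.4 41. ] 53.7
S [223.  182.8] 197 z16-> [382.3 313.6  16. ] z46-> [369.8 252.5  46. ] [ 4.1 58.5] 78.0
S [325.1 196.3] 141 z16-> [630.7  84.2  16. ] z46-> [606.4  34.1  46. ] [11.4 15.5] 71.6
S [201.9 244. ] 481 z16-> [242.9  -0.5  16. ] z46-> [237.1 -46.5  46. ] [87.7  7.6] 78.5
S [320.5 281.8] 288 z16-> [ 445.6 -269.4   16. ] z46-> [ 430.1 -302.6   46. ] [17.4 19.9] 71.6
S [199.2 297.3] 559 z16-> [ 191.1 -200.    16. ] z46-> [ 187.8 -236.5   46. ] [14.8 62.1] 72.9
S [348.1 323.2] 389 z16-> [ 438.9 -409.1   16. ] z46-> [ 423.8 -435.7   46. ] [21.1 21.8] 72.9
S [434.7 419.4] 605 z16-> [ 459.2 -653.6   16. ] z46-> [ 443.1 -668.4   46. ] [15.6 46.6] 79.7
```

Lock A sits at (610,47), right on station 1. Now lock B.

```bash
python3 -c "
from plan import *
plan([[447.5,-261.2,130,180.5],[447.5,-261.2,20,180.5],[447.5,-261.2,-25,180.5],[447.5,-261.2,140,180.5]])
mx=lambda x,y:[585.08+.9971*x-.0759*y,151.96+.0759*x+.9971*y]
print(mx(2,-35))
plan([[*mx(2,-35),140,184.35]])"
```

```text
[[0,0,1.9],[9.35,-14.82,-0.22]] rows>=4.2 ->  [ 529.5 -106.3  127.8  182.4]
[[0,0,2],[8.86,-15.13,-0.23]] rows>=4.2 ->  [ 447.5 -261.2  130.   180.5]
[[0,0,-0],[-0,0,11]] rows>=2.6 ->  [ 447.5 -261.2   20.   180.5]
[[0,0,-0],[-0,0,4.5]] rows>=1.1 ->  [ 447.5 -261.2  -25.   180.5]
[[0,0,-0],[-0,0,-16.5]] rows>=4.0 ->  [ 447.5 -261.2  140.   180.5]
[589.7307000000001, 117.21330000000002]
[[0,0,-1.9],[-7.27,18.86,-0]] rows>=4.8 ->  [518.6 -72.  140.  182.4]
[[0,0,-2],[-7.88,18.61,-0]] rows>=4.8 ->  [589.7 117.2 140.  184.4]
```

step_arm([
  [[0, 0, 1.9], [9.35, -14.82, -0.22], -0.53],
  [[0, 0, 1.9], [9.35, -14.82, -0.22], -0.53],
  [[0, 0, 1.9], [9.35, -14.82, -0.22], -0.53],
  [[0, 0, 1.9], [9.35, -14.82, -0.22], -0.53],
  [[0, 0, 1.9], [9.35, -14.82, -0.22], -0.53],
  [[0, 0, 1.9], [9.35, -14.82, -0.22], -0.53],
])

```text
time: 18.7
tool_pos: [528.6, -108.5, 127.4]
eef_rot: [-0.0, -0.019, 1.0, -0.0]
contact_force: [0.2, 0.1, -0.5]
grip_width: 65.3
gripper_force: 0.0
```

step_arm([
  [[0, 0, 2], [8.86, -15.13, -0.23], -0.53],
  [[0, 0, 2], [8.86, -15.13, -0.23], -0.53],
  [[0, 0, 2], [8.86, -15.13, -0.23], -0.53],
  [[0, 0, 2], [8.86, -15.13, -0.23], -0.53],
  [[0, 0, 2], [8.86, -15.13, -0.23], -0.53],
  [[0, 0, 2], [8.86, -15.13, -0.23], -0.53],
  [[0, 0, 2], [8.86, -15.13, -0.23], -0.53],
])

```text
time: 19.28
tool_pos: [448.3, -260.5, 129.6]
eef_rot: [0.0, -0.004, 1.0, 0.001]
contact_force: [-0.6, 0.3, 0.2]
grip_width: 65.3
gripper_force: 0.0
```

step_arm([
  [[0, 0, 0], [0, 0, 4], -0.53],
  [[0, 0, 0], [0, 0, 7.5], -0.53],
  [[0, 0, 0], [0, 0, 9.5], -0.53],
  [[0, 0, 0], [0, 0, 11], -0.53],
  [[0, 0, 0], [0, 0, 11], -0.53],
  [[0, 0, 0], [0, 0, 11], -0.53],
])

```text
time: 19.78
tool_pos: [448.1, -258.8, 19.3]
eef_rot: [-0.001, -0.006, 1.0, 0.001]
contact_force: [-0.5, 0.1, 0.4]
grip_width: 65.1
gripper_force: 0.0
```

```bash
python3 look.py | grep S
```

```text
S [222.9 182.8] 195 z16-> [382.1 313.8  16. ] z46-> [369.6 252.7  46. ] [ 4.1 58.5] 78.0
S [201.9 243.9] 486 z16-> [2.429e+02 2.000e-01 1.600e+01] z46-> [237.1 -45.9  46. ] [87.7  7.1] 78.2
S [320.3 282.1] 278 z16-> [ 444.9 -269.9   16. ] z46-> [ 429.4 -303.1   46. ] [17.4 19.9] 71.6
S [198.9 297.4] 541 z16-> [ 190.6 -199.9   16. ] z46-> [ 187.3 -236.5   46. ] [13.7 62.1] 72.9
S [348.1 323.2] 387 z16-> [ 438.9 -409.1   16. ] z46-> [ 423.8 -435.6   46. ] [22.8 19.7] 63.4
S [434.7 419.5] 605 z16-> [ 459.2 -653.6   16. ] z46-> [ 443.1 -668.4   46. ] [15.6 47. ] 79.7
```

step_arm([
  [[0, 0, 0], [0, 0, 1], -0.53],
  [[0, 0, 0], [0, 0, 2], -0.53],
  [[0, 0, 0], [0, 0, 3], -0.53],
  [[0, 0, 0], [0, 0, 3.6], -0.53],
  [[0, 0, 0], [0, 0, 4.1], -0.53],
  [[0, 0, 0], [0, 0, 4.5], -0.53],
  [[0, 0, 0], [0, 0, 4.5], -0.53],
  [[0, 0, 0], [0, 0, 4.5], -0.53],
])

```text
time: 20.55
tool_pos: [447.5, -261.1, -25.3]
eef_rot: [-0.0, -0.004, 1.0, 0.0]
contact_force: [-0.6, 0.7, 0.5]
grip_width: 65.3
gripper_force: 0.0
```

step_arm([
  [[0, 0, 0], [0, 0, 0], -0.1],
  [[0, 0, 0], [0, 0, 0], 0.2],
  [[0, 0, 0], [0, 0, 0], 0.5],
  [[0, 0, 0], [0, 0, 0], 1],
  [[0, 0, 0], [0, 0, 0], 1],
])

```text
time: 20.97
tool_pos: [448.2, -261.4, -24.2]
eef_rot: [0.001, -0.004, 1.0, -0.0]
contact_force: [-0.4, 1.4, 5.4]
grip_width: 42.3
gripper_force: 62.2
```

step_arm([
  [[0, 0, 0], [0, 0, -1], 1],
  [[0, 0, 0], [0, 0, -4], 1],
  [[0, 0, 0], [0, 0, -8], 1],
  [[0, 0, 0], [0, 0, -12], 1],
  [[0, 0, 0], [0, 0, -15.5], 1],
  [[0, 0, 0], [0, 0, -16.5], 1],
  [[0, 0, 0], [0, 0, -16.5], 1],
])

```text
time: 21.55
tool_pos: [449.5, -262.7, 143.6]
eef_rot: [0.003, -0.004, 1.0, -0.002]
contact_force: [0.8, -1.3, -3.3]
grip_width: 42.5
gripper_force: 62.3
```

step_arm([
  [[0, 0, -1.9], [-1, 2.6, 0], 1],
  [[0, 0, -1.9], [-2.4, 6.2, 0], 1],
  [[0, 0, -1.9], [-3.8, 9.8, 0], 1],
  [[0, 0, -1.9], [-5.2, 13.4, 0], 1],
  [[0, 0, -1.9], [-6.5, 16.8, 0], 1],
  [[0, 0, -1.9], [-7.27, 18.86, 0], 1],
  [[0, 0, -1.9], [-7.27, 18.86, 0], 1],
])

```text
time: 22.13
tool_pos: [518.0, -67.4, 137.2]
eef_rot: [-0.002, -0.023, 1.0, 0.002]
contact_force: [-0.2, 0.4, -1.5]
grip_width: 42.1
gripper_force: 62.4
```

step_arm([
  [[0, 0, -2], [-1.1, 2.6, 0], 1],
  [[0, 0, -2], [-2.6, 6.2, 0], 1],
  [[0, 0, -2], [-4.1, 9.8, 0], 1],
  [[0, 0, -2], [-5.7, 13.4, 0], 1],
  [[0, 0, -2], [-7, 16.5, 0], 1],
  [[0, 0, -2], [-7.88, 18.61, 0], 1],
  [[0, 0, -2], [-7.88, 18.61, 0], 1],
  [[0, 0, -2], [-7.88, 18.61, 0], 1],
])

```text
time: 22.8
tool_pos: [588.5, 117.9, 137.2]
eef_rot: [-0.002, -0.039, 0.999, -0.0]
contact_force: [-0.2, 0.1, -2.5]
grip_width: 42.5
gripper_force: 62.5
```

step_arm([
  [[0, 0, 0], [0, 0, 3], 1],
  [[0, 0, 0], [0, 0, 6], 1],
  [[0, 0, 0], [0, 0, 9], 1],
  [[0, 0, 0], [0, 0, 10.5], 1],
  [[0, 0, 0], [0, 0, 11], 1],
  [[0, 0, 0], [0, 0, 11], 1],
  [[0, 0, 0], [0, 0, 11], 1],
])

```text
time: 23.38
tool_pos: [589.8, 116.3, 30.1]
eef_rot: [-0.0, -0.038, 0.999, -0.0]
contact_force: [-0.1, 0.0, -1.9]
grip_width: 42.2
gripper_force: 62.4
```

step_arm([
  [[0, 0, 0], [0, 0, 0.6], 1],
  [[0, 0, 0], [0, 0, 1.2], 1],
  [[0, 0, 0], [0, 0, 1.7], 1],
  [[0, 0, 0], [0, 0, 2.1], 1],
  [[0, 0, 0], [0, 0, 2.35], 1],
  [[0, 0, 0], [0, 0, 2.35], 1],
  [[0, 0, 0], [0, 0, 2.35], 1],
])

```text
time: 23.97
tool_pos: [589.8, 117.4, 6.4]
eef_rot: [-0.0, -0.038, 0.999, 0.0]
contact_force: [-0.1, 0.1, -2.9]
grip_width: 42.6
gripper_force: 62.5
```

step_arm([
  [[0, 0, 0], [-0.3, 0, 0.1], 1],
  [[0, 0, 0], [-0.6, 0, 0.1], 1],
  [[0, 0, 0], [-0.9, 0, 0.1], 1],
  [[0, 0, 0], [-1.2, 0, 0.1], 1],
  [[0, 0, 0], [-1.4, 0, 0.1], 1],
  [[0, 0, 0], [-1.6, 0, 0.1], 1],
  [[0, 0, 0], [-1.6, 0, 0.1], 1],
])

```text
time: 24.55
tool_pos: [605.8, 118.5, 5.8]
eef_rot: [-0.0, -0.038, 0.999, 0.0]
contact_force: [-4.2, 0.8, 3.4]
grip_width: 42.5
gripper_force: 63.2
```

step_arm([
  [[0, 0, 0], [-0.15, 0, 0], 1],
  [[0, 0, 0], [-0.3, 0, 0], 1],
  [[0, 0, 0], [-0.3, 0, 0], 1],
])

```text
time: 24.8
tool_pos: [605.8, 118.5, 5.8]
eef_rot: [-0.003, -0.038, 0.999, -0.0]
contact_force: [-11.1, -1.8, 11.0]
grip_width: 42.3
gripper_force: 63.9
```

step_arm([
  [[0, 0, 0], [0.15, 0, 0], -0.22],
  [[0, 0, 0], [0.15, 0, 0], -0.22],
  [[0, 0, 0], [0.15, 0, 0], -0.22],
  [[0, 0, 0], [0.15, 0, 0], -0.22],
  [[0, 0, 0], [0.15, 0, -2], -0.22],
  [[0, 0, 0], [0.15, 0, -5], -0.22],
  [[0, 0, 0], [0.15, 0, -9], -0.22],
  [[0, 0, 0], [0.15, 0, -12], -0.22],
])

```text
time: 25.47
tool_pos: [608.1, 118.6, 127.9]
eef_rot: [0.001, -0.038, 0.999, 0.0]
contact_force: [0.3, -0.4, -0.5]
grip_width: 52.3
gripper_force: 0.0
```

Run:
```python
from plan import *
st(); a=np.radians(184.35); X=np.array([np.cos(a),np.sin(a)])
p=[*(np.array([589.73,117.2])+X*(-16-3+1.5)).tolist(),5.5+120,184.35]; json.dump(p,open(F,"w")); print(p)
import look
mx=lambda x,y:[585.08+.9971*x-.0759*y,151.96+.0759*x+.9971*y]
plan([[440.4,-402.5,130,177.5],[440.4,-402.5,20,177.5],[440.4,-402.5,-25,177.5],[440.4,-402.5,140,177.5],[*mx(2,35),140,184.35]])
```

```text
t 25.4667 pos [608.1 118.6 127.9] psi 184.37 tilt [-0.002  0.    -1.   ] F [ 0.3 -0.4 -0.5] w 52.3 gf 0.0
[607.1795881446405, 118.52735586125965, 125.5, 184.35]
T [249.2 203.1] 185 z16-> [617.   51.8  16. ] z46-> [609.7  46.6  46. ] [12.9 14.7] 84.3
T [223.7 205.9] 185 z16-> [611.5 123.1  16. ] z46-> [604.4 116.2  46. ] [12.8 15. ] 84.8
T [416.  260.8] 239 z16-> [ 441.2 -400.9   16. ] z46-> [ 438.2 -395.1   46. ] [14. 16.] 90.0
T [384.9 302.3] 81 z16-> [ 332.4 -311.    16. ] z46-> [ 332.  -307.4   46. ] [ 3.3 40. ] 53.7
S [223.1 182.8] 195 z16-> [382.6 313.8  16. ] z46-> [370.1 252.7  46. ] [ 4.1 58.5] 78.0
S [313.2 186.9] 132 z16-> [625.1 156.1  16. ] z46-> [601.  102.5  46. ] [11.1 14.5] 71.6
S [325.1 196.3] 142 z16-> [630.8  84.3  16. ] z46-> [606.5  34.2  46. ] [11.4 15.5] 71.6
S [201.9 244. ] 472 z16-> [ 2.429e+02 -1.000e-01  1.600e+01] z46-> [237.1 -46.2  46. ] [87.5  6.8] 78.5
S [199.1 297.4] 537 z16-> [ 190.8 -200.1   16. ] z46-> [ 187.5 -236.6   46. ] [13.7 62.1] 72.9
S [348.1 323.2] 388 z16-> [ 439.  -409.1   16. ] z46-> [ 423.8 -435.7   46. ] [21.1 21.8] 72.9
S [434.6 419.4] 606 z16-> [ 459.2 -653.5   16. ] z46-> [ 443.  -668.4   46. ] [15.6 47. ] 79.7
[[0,0,3.4],[10.29,-25.34,-0.22]] rows>=6.6 ->  [ 523.8 -142.   127.8  180.9]
[[0,0,3.4],[8.77,-25.91,-0.23]] rows>=6.6 ->  [ 440.4 -402.5  130.   177.5]
[[0,0,0],[0,-0,11]] rows>=2.6 ->  [ 440.4 -402.5   20.   177.5]
[[0,0,0],[0,-0,4.5]] rows>=1.1 ->  [ 440.4 -402.5  -25.   177.5]
[[0,0,0],[0,-0,-16.5]] rows>=4.0 ->  [ 440.4 -402.5  140.   177.5]
[[0,0,-3.4],[-5.93,29.75,-0]] rows>=7.3 ->  [ 512.4 -107.7  140.   181. ]
[[0,0,-3.4],[-7.69,29.35,-0]] rows>=7.3 ->  [584.4 187.  140.  184.4]
```

Both placed locks line up with their station lines. Now lock C.

step_arm([
  [[0, 0, 3.4], [10.29, -25.34, -0.22], -0.53],
  [[0, 0, 3.4], [10.29, -25.34, -0.22], -0.53],
  [[0, 0, 3.4], [10.29, -25.34, -0.22], -0.53],
  [[0, 0, 3.4], [10.29, -25.34, -0.22], -0.53],
  [[0, 0, 3.4], [10.29, -25.34, -0.22], -0.53],
  [[0, 0, 3.4], [10.29, -25.34, -0.22], -0.53],
  [[0, 0, 3.4], [10.29, -25.34, -0.22], -0.53],
  [[0, 0, 3.4], [10.29, -25.34, -0.22], -0.53],
])

```text
time: 26.23
tool_pos: [523.1, -146.4, 127.4]
eef_rot: [0.0, -0.006, 1.0, -0.001]
contact_force: [0.0, 0.2, -0.6]
grip_width: 65.4
gripper_force: 0.0
```

step_arm([
  [[0, 0, 3.4], [8.77, -25.91, -0.23], -0.53],
  [[0, 0, 3.4], [8.77, -25.91, -0.23], -0.53],
  [[0, 0, 3.4], [8.77, -25.91, -0.23], -0.53],
  [[0, 0, 3.4], [8.77, -25.91, -0.23], -0.53],
  [[0, 0, 3.4], [8.77, -25.91, -0.23], -0.53],
  [[0, 0, 3.4], [8.77, -25.91, -0.23], -0.53],
  [[0, 0, 3.4], [8.77, -25.91, -0.23], -0.53],
  [[0, 0, 3.4], [8.77, -25.91, -0.23], -0.53],
])

```text
time: 26.9
tool_pos: [439.8, -407.4, 129.3]
eef_rot: [0.0, 0.024, 1.0, -0.001]
contact_force: [0.2, 0.4, 0.3]
grip_width: 65.3
gripper_force: 0.0
```

step_arm([
  [[0, 0, 0], [0, 0, 4], -0.53],
  [[0, 0, 0], [0, 0, 7.5], -0.53],
  [[0, 0, 0], [0, 0, 9.5], -0.53],
  [[0, 0, 0], [0, 0, 11], -0.53],
  [[0, 0, 0], [0, 0, 11], -0.53],
  [[0, 0, 0], [0, 0, 11], -0.53],
])

```text
time: 27.4
tool_pos: [440.8, -400.9, 19.0]
eef_rot: [-0.001, 0.021, 1.0, 0.001]
contact_force: [0.4, -0.4, -0.5]
grip_width: 65.2
gripper_force: 0.0
```

```bash
python3 look.py | grep -E "S|T \[2"
```

```text
T [249.1 203. ] 185 z16-> [617.1  51.9  16. ] z46-> [609.9  46.7  46. ] [13.1 14.7] 84.3
T [223.7 205.8] 184 z16-> [611.7 123.1  16. ] z46-> [604.5 116.2  46. ] [12.8 14.7] 84.3
S [223.  182.8] 198 z16-> [382.3 313.6  16. ] z46-> [369.9 252.5  46. ] [ 4.1 58.5] 78.0
S [312.7 186.9] 122 z16-> [623.6 156.9  16. ] z46-> [599.6 103.3  46. ] [10.8 13. ] 71.6
S [323.2 196.3] 103 z16-> [625.7  86.7  16. ] z46-> [601.6  36.5  46. ] [11.4 11.1] 71.6
S [201.9 244. ] 507 z16-> [242.9  -0.3  16. ] z46-> [237.1 -46.4  46. ] [88.6  7.1] 78.7
S [198.5 297.6] 603 z16-> [ 189.7 -200.1   16. ] z46-> [ 186.4 -236.6   46. ] [13.7 62.1] 72.9
S [347.7 323.7] 361 z16-> [ 437.6 -409.9   16. ] z46-> [ 422.5 -436.4   46. ] [21.1 21.8] 72.9
S [434.6 419.5] 607 z16-> [ 459.1 -653.5   16. ] z46-> [ 443.  -668.4   46. ] [15.6 47. ] 79.7
```

step_arm([
  [[0, 0, 0], [0, 0, 1], -0.53],
  [[0, 0, 0], [0, 0, 2], -0.53],
  [[0, 0, 0], [0, 0, 3], -0.53],
  [[0, 0, 0], [0, 0, 3.6], -0.53],
  [[0, 0, 0], [0, 0, 4.1], -0.53],
  [[0, 0, 0], [0, 0, 4.5], -0.53],
  [[0, 0, 0], [0, 0, 4.5], -0.53],
  [[0, 0, 0], [0, 0, 4.5], -0.53],
])

```text
time: 28.17
tool_pos: [440.6, -402.4, -25.3]
eef_rot: [-0.0, 0.021, 1.0, 0.0]
contact_force: [-0.4, -0.3, -0.1]
grip_width: 65.0
gripper_force: 0.0
```

step_arm([
  [[0, 0, 0], [0, 0, 0], -0.1],
  [[0, 0, 0], [0, 0, 0], 0.2],
  [[0, 0, 0], [0, 0, 0], 0.5],
  [[0, 0, 0], [0, 0, 0], 1],
  [[0, 0, 0], [0, 0, 0], 1],
])

```text
time: 28.58
tool_pos: [441.2, -402.9, -24.2]
eef_rot: [0.001, 0.021, 1.0, -0.0]
contact_force: [0.2, 1.3, 5.9]
grip_width: 42.6
gripper_force: 62.9
```

step_arm([
  [[0, 0, 0], [0, 0, -1], 1],
  [[0, 0, 0], [0, 0, -4], 1],
  [[0, 0, 0], [0, 0, -8], 1],
  [[0, 0, 0], [0, 0, -12], 1],
  [[0, 0, 0], [0, 0, -15.5], 1],
  [[0, 0, 0], [0, 0, -16.5], 1],
  [[0, 0, 0], [0, 0, -16.5], 1],
])

```text
time: 29.17
tool_pos: [442.2, -404.3, 143.9]
eef_rot: [0.002, 0.021, 1.0, -0.003]
contact_force: [0.7, 0.2, -3.1]
grip_width: 42.7
gripper_force: 62.1
```

step_arm([
  [[0, 0, -3.4], [-0.5, 2.6, 0], 1],
  [[0, 0, -3.4], [-1.3, 6.5, 0], 1],
  [[0, 0, -3.4], [-2.1, 10.5, 0], 1],
  [[0, 0, -3.4], [-2.9, 14.5, 0], 1],
  [[0, 0, -3.4], [-3.7, 18.5, 0], 1],
  [[0, 0, -3.4], [-4.5, 22.5, 0], 1],
  [[0, 0, -3.4], [-5.3, 26.4, 0], 1],
  [[0, 0, -3.4], [-5.93, 29.75, 0], 1],
])

```text
time: 29.83
tool_pos: [510.8, -104.5, 137.2]
eef_rot: [-0.002, -0.009, 1.0, 0.001]
contact_force: [0.2, 0.0, -2.9]
grip_width: 42.1
gripper_force: 62.1
```

step_arm([
  [[0, 0, -3.4], [-1, 3.9, 0], 1],
  [[0, 0, -3.4], [-2, 7.8, 0], 1],
  [[0, 0, -3.4], [-3.1, 11.8, 0], 1],
  [[0, 0, -3.4], [-4.1, 15.8, 0], 1],
  [[0, 0, -3.4], [-5.2, 19.8, 0], 1],
  [[0, 0, -3.4], [-6.2, 23.8, 0], 1],
  [[0, 0, -3.4], [-7.1, 27.2, 0], 1],
  [[0, 0, -3.4], [-7.69, 29.35, 0], 1],
])

```text
time: 30.5
tool_pos: [582.9, 190.5, 136.6]
eef_rot: [-0.002, -0.04, 0.999, 0.0]
contact_force: [0.4, -1.4, -3.1]
grip_width: 42.2
gripper_force: 62.1
```

step_arm([
  [[0, 0, 0], [0, 0, 0], 1],
  [[0, 0, 0], [0, 0, 2], 1],
  [[0, 0, 0], [0, 0, 5], 1],
  [[0, 0, 0], [0, 0, 8], 1],
  [[0, 0, 0], [0, 0, 10], 1],
  [[0, 0, 0], [0, 0, 11], 1],
  [[0, 0, 0], [0, 0, 11], 1],
  [[0, 0, 0], [0, 0, 11], 1],
])

```text
time: 31.17
tool_pos: [583.4, 186.5, 28.9]
eef_rot: [-0.001, -0.038, 0.999, -0.0]
contact_force: [-0.9, 0.2, -1.3]
grip_width: 42.3
gripper_force: 62.1
```

step_arm([
  [[0, 0, 0], [0, 0, 0.6], 1],
  [[0, 0, 0], [0, 0, 1.2], 1],
  [[0, 0, 0], [0, 0, 1.7], 1],
  [[0, 0, 0], [0, 0, 2.1], 1],
  [[0, 0, 0], [0, 0, 2.35], 1],
  [[0, 0, 0], [0, 0, 2.35], 1],
  [[0, 0, 0], [0, 0, 2.35], 1],
])

```text
time: 31.75
tool_pos: [584.4, 187.1, 6.5]
eef_rot: [0.0, -0.038, 0.999, 0.0]
contact_force: [-0.9, 0.3, -3.6]
grip_width: 42.6
gripper_force: 62.2
```

step_arm([
  [[0, 0, 0], [-0.3, 0, 0.1], 1],
  [[0, 0, 0], [-0.6, 0, 0.1], 1],
  [[0, 0, 0], [-0.9, 0, 0.1], 1],
  [[0, 0, 0], [-1.2, 0, 0.1], 1],
  [[0, 0, 0], [-1.4, 0, 0.1], 1],
  [[0, 0, 0], [-1.6, 0, 0.1], 1],
  [[0, 0, 0], [-1.6, 0, 0.1], 1],
])

```text
time: 32.33
tool_pos: [599.9, 188.3, 5.8]
eef_rot: [-0.001, -0.038, 0.999, 0.0]
contact_force: [-5.0, -1.0, 4.6]
grip_width: 42.1
gripper_force: 63.0
```

step_arm([
  [[0, 0, 0], [-0.15, 0, 0], 1],
  [[0, 0, 0], [-0.3, 0, 0], 1],
  [[0, 0, 0], [-0.3, 0, 0], 1],
])

```text
time: 32.58
tool_pos: [599.8, 188.3, 5.8]
eef_rot: [-0.003, -0.038, 0.999, -0.0]
contact_force: [-11.9, -1.7, 10.2]
grip_width: 42.4
gripper_force: 63.7
```

step_arm([
  [[0, 0, 0], [0.15, 0, 0], -0.22],
  [[0, 0, 0], [0.15, 0, 0], -0.22],
  [[0, 0, 0], [0.15, 0, 0], -0.22],
  [[0, 0, 0], [0.15, 0, 0], -0.22],
  [[0, 0, 0], [0.15, 0, -2], -0.22],
  [[0, 0, 0], [0.15, 0, -5], -0.22],
  [[0, 0, 0], [0.15, 0, -9], -0.22],
  [[0, 0, 0], [0.15, 0, -12], -0.22],
])

```text
time: 33.25
tool_pos: [602.8, 188.4, 127.9]
eef_rot: [0.001, -0.038, 0.999, 0.0]
contact_force: [0.9, 0.3, -0.0]
grip_width: 52.3
gripper_force: 0.0
```

Run:
```python
from plan import *
st(); a=np.radians(184.35); X=np.array([np.cos(a),np.sin(a)])
p=[*(np.array([584.42,187])+X*(-16-3+1.5)).tolist(),5.5+120,184.35]; json.dump(p,open(F,"w")); print(p)
plan([[561.7,-215.5,124,205],[561.7,-215.5,44,205]])
```

```text
t 33.25 pos [602.8 188.4 127.9] psi 184.37 tilt [-0.002  0.    -1.   ] F [ 0.9  0.3 -0. ] w 52.3 gf 0.0
[601.8695881446405, 188.32735586125963, 125.5, 184.35]
[[0,0,-10.3],[3.53,-19.98,0.08]] rows>=4.9 ->  [581.8 -13.6 124.8 194.7]
[[0,0,-10.3],[7.05,-19.03,0.07]] rows>=4.9 ->  [ 561.7 -215.5  124.   205. ]
[[0,0,-0],[0,0,8]] rows>=1.9 ->  [ 561.7 -215.5   44.   205. ]
```

step_arm([
  [[0, 0, -10.3], [3.53, -19.98, 0.08], 0.06],
  [[0, 0, -10.3], [3.53, -19.98, 0.08], 0.06],
  [[0, 0, -10.3], [3.53, -19.98, 0.08], 0.06],
  [[0, 0, -10.3], [3.53, -19.98, 0.08], 0.06],
  [[0, 0, -10.3], [3.53, -19.98, 0.08], 0.06],
  [[0, 0, -10.3], [3.53, -19.98, 0.08], 0.06],
  [[0, 0, -10.3], [3.53, -19.98, 0.08], 0.06],
])

```text
time: 33.83
tool_pos: [582.4, -15.9, 124.9]
eef_rot: [0.001, -0.126, 0.992, -0.0]
contact_force: [-0.0, 0.7, 0.7]
grip_width: 40.0
gripper_force: 0.0
```

step_arm([
  [[0, 0, -10.3], [7.05, -19.03, 0.07], 0.06],
  [[0, 0, -10.3], [7.05, -19.03, 0.07], 0.06],
  [[0, 0, -10.3], [7.05, -19.03, 0.07], 0.06],
  [[0, 0, -10.3], [7.05, -19.03, 0.07], 0.06],
  [[0, 0, -10.3], [7.05, -19.03, 0.07], 0.06],
  [[0, 0, -10.3], [7.05, -19.03, 0.07], 0.06],
  [[0, 0, -10.3], [7.05, -19.03, 0.07], 0.06],
  [[0, 0, -10.3], [7.05, -19.03, 0.07], 0.06],
])

```text
time: 34.5
tool_pos: [562.4, -214.4, 123.8]
eef_rot: [0.0, -0.217, 0.976, 0.0]
contact_force: [0.9, 0.6, 0.1]
grip_width: 40.2
gripper_force: 0.0
```

Run:
```python
from look import *
crop(T["img"],140,150,300,260,5,"pics/c1.png")
```

```text
T [249. 203.] 184 z16-> [617.2  52.1  16. ] z46-> [609.9  46.9  46. ] [13. 14.] 90.0
T [198.4 208.8] 195 z16-> [605.7 194.4  16. ] z46-> [598.7 185.8  46. ] [13. 15.] 90.0
T [221.8 218.8] 190 z16-> [575.1 128.3  16. ] z46-> [568.8 121.3  46. ] [13.1 14.8] 84.3
T [152.2 285.2] 282 z16-> [396.6 320.2  16. ] z46-> [394.7 308.5  46. ] [57.  6.] 90.0
T [383.8 303. ] 83 z16-> [ 330.4 -307.9   16. ] z46-> [ 330.1 -304.3   46. ] [ 3.4 42.2] 53.1
S [301.7 183.7] 249 z16-> [602.1 192.5  16. ] z46-> [579.1 137.2  46. ] [21. 16.] 90.0
S [223.1 182.8] 195 z16-> [382.6 313.8  16. ] z46-> [370.1 252.7  46. ] [ 4.1 58.5] 78.0
S [325.1 196.3] 142 z16-> [630.8  84.3  16. ] z46-> [606.5  34.2  46. ] [11.4 15.5] 71.6
S [202.  244.1] 492 z16-> [242.9  -0.8  16. ] z46-> [237.1 -46.8  46. ] [87.7  6.8] 78.5
S [198.8 297.5] 571 z16-> [ 190.2 -200.    16. ] z46-> [ 186.9 -236.5   46. ] [14.4 62.1] 72.9
S [434.6 419.5] 606 z16-> [ 459.1 -653.6   16. ] z46-> [ 443.  -668.4   46. ] [15.6 47. ] 79.7
```

View pics/c1.png

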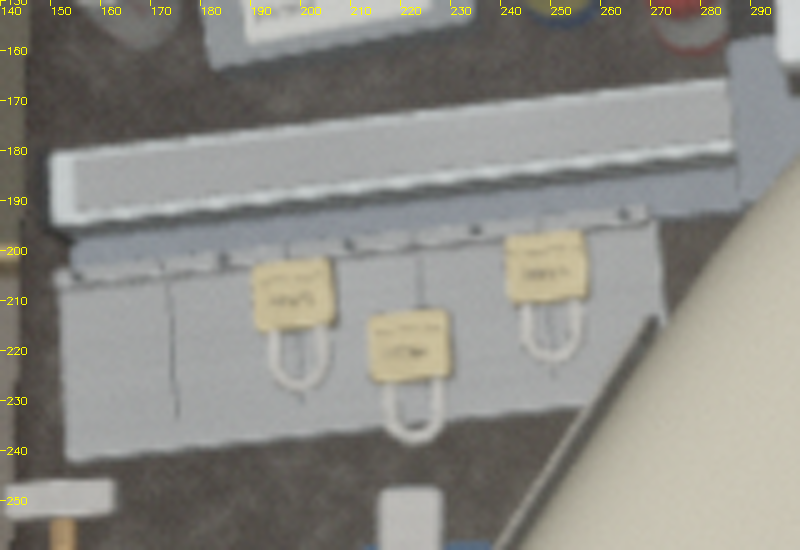

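The view shows locks A (249,203) and C (198,209) seated on stations 1 and 3. Lock B has been knocked forward to (222,219), about 36 mm off the fence, still flat and nearly square. I'll regrasp B and reseat it before going to the switches.

Run:
```python
from plan import *
p=json.load(open(F)); p[2]+=80; json.dump(p,open(F,"w")); print(p)
mx=lambda x,y:[585.08+.9971*x-.0759*y,151.96+.0759*x+.9971*y]
plan([[570.2,123.5,130,185],[570.2,123.5,50,185],[570.2,123.5,5,185],[570.2,123.5,12,185],[*mx(2,-35),12,184.35],[*mx(2,-35),5.5,184.35]])
```

```text
[561.7474112227821, -215.5180947458994, 124.0, 204.95000000000002]
[[0,0,10],[-7.53,15.19,-0.3]] rows>=4.1 ->  [566. -46. 127. 195.]
[[0,0,10],[-4.78,16.27,-0.3]] rows>=4.1 ->  [570.2 123.5 130.  185. ]
[[0,0,-0],[-0,0,8]] rows>=1.9 ->  [570.2 123.5  50.  185. ]
[[0,0,-0],[-0,0,4.5]] rows>=1.1 ->  [570.2 123.5   5.  185. ]
[[0,0,-0],[-0,0,-0.7]] rows>=0.2 ->  [570.2 123.5  12.  185. ]
[[0,0,0.6],[-1.9,-0.79,-0]] rows>=0.5 ->  [589.7 117.2  12.  184.4]
[[0,0,0],[0,-0,0.65]] rows>=0.2 ->  [589.7 117.2   5.5 184.4]
```

step_arm([
  [[0, 0, 10], [-7.53, 15.19, -0.3], -0.29],
  [[0, 0, 10], [-7.53, 15.19, -0.3], -0.29],
  [[0, 0, 10], [-7.53, 15.19, -0.3], -0.29],
  [[0, 0, 10], [-7.53, 15.19, -0.3], -0.29],
  [[0, 0, 10], [-7.53, 15.19, -0.3], -0.29],
  [[0, 0, 10], [-7.53, 15.19, -0.3], -0.29],
  [[0, 0, 10], [-7.53, 15.19, -0.3], -0.29],
])

```text
time: 35.18
tool_pos: [566.2, -44.5, 127.2]
eef_rot: [0.0, -0.132, 0.991, -0.0]
contact_force: [0.4, -0.1, -0.3]
grip_width: 55.3
gripper_force: 0.0
```

step_arm([
  [[0, 0, 10], [-4.78, 16.27, -0.3], -0.29],
  [[0, 0, 10], [-4.78, 16.27, -0.3], -0.29],
  [[0, 0, 10], [-4.78, 16.27, -0.3], -0.29],
  [[0, 0, 10], [-4.78, 16.27, -0.3], -0.29],
  [[0, 0, 10], [-4.78, 16.27, -0.3], -0.29],
  [[0, 0, 10], [-4.78, 16.27, -0.3], -0.29],
  [[0, 0, 10], [-4.78, 16.27, -0.3], -0.29],
  [[0, 0, 10], [-4.78, 16.27, -0.3], -0.29],
])

```text
time: 35.85
tool_pos: [570.5, 121.7, 129.8]
eef_rot: [-0.0, -0.042, 0.999, -0.0]
contact_force: [0.1, -0.3, -0.5]
grip_width: 55.1
gripper_force: 0.0
```

step_arm([
  [[0, 0, 0], [0, 0, 2.5], -0.29],
  [[0, 0, 0], [0, 0, 5], -0.29],
  [[0, 0, 0], [0, 0, 7], -0.29],
  [[0, 0, 0], [0, 0, 8], -0.29],
  [[0, 0, 0], [0, 0, 8], -0.29],
  [[0, 0, 0], [0, 0, 8], -0.29],
])

```text
time: 36.35
tool_pos: [570.2, 122.2, 50.0]
eef_rot: [-0.0, -0.042, 0.999, -0.0]
contact_force: [-0.3, 0.4, -0.6]
grip_width: 55.0
gripper_force: 0.0
```

```bash
python3 look.py | grep -E "T \[[12]|S \[3"
```

```text
T [249.2 203. ] 185 z16-> [617.1  51.7  16. ] z46-> [609.8  46.6  46. ] [13.1 14.7] 84.3
T [221.6 220.3] 145 z16-> [570.8 129.   16. ] z46-> [564.7 121.9  46. ] [10. 15.] 90.0
S [301.  184.9] 209 z16-> [597.  186.2  16. ] z46-> [574.3 131.2  46. ] [21. 16.] 90.0
S [325.1 196.3] 142 z16-> [630.8  84.3  16. ] z46-> [606.5  34.2  46. ] [11.4 15.5] 71.6
```

Nothing else has moved. Down, grip, and reseat.

step_arm([
  [[0, 0, 0], [0, 0, 1], -0.29],
  [[0, 0, 0], [0, 0, 2], -0.29],
  [[0, 0, 0], [0, 0, 3], -0.29],
  [[0, 0, 0], [0, 0, 3.6], -0.29],
  [[0, 0, 0], [0, 0, 4.1], -0.29],
  [[0, 0, 0], [0, 0, 4.5], -0.29],
  [[0, 0, 0], [0, 0, 4.5], -0.29],
  [[0, 0, 0], [0, 0, 4.5], -0.29],
])

```text
time: 37.12
tool_pos: [570.1, 123.6, 4.8]
eef_rot: [-0.0, -0.043, 0.999, 0.0]
contact_force: [-1.1, -0.2, -0.5]
grip_width: 54.7
gripper_force: 0.0
```

step_arm([
  [[0, 0, 0], [0, 0, 0], -0.1],
  [[0, 0, 0], [0, 0, 0], 0.2],
  [[0, 0, 0], [0, 0, 0], 0.5],
  [[0, 0, 0], [0, 0, 0], 1],
  [[0, 0, 0], [0, 0, 0], 1],
])

```text
time: 37.53
tool_pos: [570.8, 123.7, 5.8]
eef_rot: [0.001, -0.043, 0.999, 0.0]
contact_force: [-0.1, 0.7, 5.6]
grip_width: 42.0
gripper_force: 62.0
```

step_arm([
  [[0, 0, 0], [0, 0, -0.4], 1],
  [[0, 0, 0], [0, 0, -0.7], 1],
  [[0, 0, 0], [0, 0, -0.7], 1],
])

```text
time: 37.78
tool_pos: [570.1, 123.4, 12.1]
eef_rot: [-0.0, -0.043, 0.999, -0.0]
contact_force: [0.3, 0.5, -3.3]
grip_width: 42.5
gripper_force: 61.2
```

step_arm([
  [[0, 0, 0.3], [-0.6, -0.3, 0], 1],
  [[0, 0, 0.6], [-1.3, -0.6, 0], 1],
  [[0, 0, 0.6], [-1.9, -0.79, 0], 1],
  [[0, 0, 0.6], [-1.9, -0.79, 0], 1],
  [[0, 0, 0.6], [-1.9, -0.79, 0.4], 1],
  [[0, 0, 0.6], [-1.9, -0.79, 0.65], 1],
  [[0, 0, 0.6], [-1.9, -0.79, 0.65], 1],
])

```text
time: 38.37
tool_pos: [590.1, 117.2, 5.8]
eef_rot: [0.0, -0.038, 0.999, -0.0]
contact_force: [-0.1, -0.8, 0.5]
grip_width: 42.5
gripper_force: 61.7
```

step_arm([
  [[0, 0, 0], [-0.3, 0, 0], 1],
  [[0, 0, 0], [-0.6, 0, 0], 1],
  [[0, 0, 0], [-0.9, 0, 0], 1],
  [[0, 0, 0], [-1.1, 0, 0], 1],
  [[0, 0, 0], [-1.3, 0, 0], 1],
  [[0, 0, 0], [-1.5, 0, 0], 1],
  [[0, 0, 0], [-1.5, 0, 0], 1],
])

```text
time: 38.95
tool_pos: [603.0, 118.6, 5.8]
eef_rot: [-0.001, -0.038, 0.999, 0.0]
contact_force: [-5.2, -1.4, 6.2]
grip_width: 42.5
gripper_force: 62.2
```

step_arm([
  [[0, 0, 0], [-0.15, 0, 0], 1],
  [[0, 0, 0], [-0.3, 0, 0], 1],
  [[0, 0, 0], [-0.3, 0, 0], 1],
])

```text
time: 39.2
tool_pos: [605.8, 118.8, 5.8]
eef_rot: [-0.002, -0.038, 0.999, 0.0]
contact_force: [-5.1, -0.9, 5.9]
grip_width: 42.7
gripper_force: 62.2
```

step_arm([
  [[0, 0, 0], [0.15, 0, 0], -0.22],
  [[0, 0, 0], [0.15, 0, 0], -0.22],
  [[0, 0, 0], [0.15, 0, 0], -0.22],
  [[0, 0, 0], [0.15, 0, 0], -0.22],
  [[0, 0, 0], [0.15, 0, -2], -0.22],
  [[0, 0, 0], [0.15, 0, -5], -0.22],
  [[0, 0, 0], [0.15, 0, -9], -0.22],
  [[0, 0, 0], [0.15, 0, -12], -0.22],
])

```text
time: 39.87
tool_pos: [606.6, 118.6, 127.7]
eef_rot: [0.001, -0.038, 0.999, 0.0]
contact_force: [0.5, -0.4, 0.8]
grip_width: 51.8
gripper_force: 0.0
```

Run:
```python
from plan import *
st(); a=np.radians(184.35); X=np.array([np.cos(a),np.sin(a)])
p=[*(np.array([589.73,117.2])+X*(-15-3+1.5)).tolist(),5.5+120,184.35]; json.dump(p,open(F,"w"))
import look
plan([[561.7,-215.5,124,205],[561.7,-215.5,44,205]])
```

```text
t 39.8667 pos [606.6 118.6 127.7] psi 184.38 tilt [-0.001  0.    -1.   ] F [ 0.5 -0.4  0.8] w 51.8 gf 0.0
T [249.1 203.1] 189 z16-> [616.9  51.9  16. ] z46-> [609.7  46.7  46. ] [13.1 14.8] 84.3
T [223.6 206. ] 185 z16-> [611.1 123.4  16. ] z46-> [604.  116.5  46. ] [12. 15.] 90.0
T [198.4 208.8] 197 z16-> [605.8 194.4  16. ] z46-> [598.9 185.8  46. ] [13. 15.] 90.0
T [384.5 302.5] 82 z16-> [ 331.8 -309.8   16. ] z46-> [ 331.5 -306.2   46. ] [ 3.6 46.8] 52.8
S [307.6 182.6] 244 z16-> [622.1 191.2  16. ] z46-> [598.1 136.   46. ] [29.  10.6] 38.7
S [222.7 182.9] 196 z16-> [381.5 313.7  16. ] z46-> [369.1 252.6  46. ] [ 4.1 58.5] 78.0
S [325.1 196.3] 142 z16-> [630.8  84.3  16. ] z46-> [606.5  34.2  46. ] [11.4 15.5] 71.6
S [201.9 243.8] 479 z16-> [243.    0.7  16. ] z46-> [237.2 -45.4  46. ] [88.7  8. ] 78.2
S [199.  297.4] 551 z16-> [ 190.7 -200.1   16. ] z46-> [ 187.4 -236.6   46. ] [13.7 62.1] 72.9
S [434.7 419.5] 605 z16-> [ 459.2 -653.6   16. ] z46-> [ 443.1 -668.4   46. ] [15.6 47. ] 79.7
[[0,0,-10.3],[3.48,-16.48,0.08]] rows>=4.0 ->  [583.9 -48.5 124.8 194.7]
[[0,0,-10.3],[6.38,-15.59,0.07]] rows>=4.0 ->  [ 561.7 -215.5  124.   205. ]
[[0,0,-0],[-0,-0,8]] rows>=1.9 ->  [ 561.7 -215.5   44.   205. ]
```

The row is straight again: B's blob x of 604.0 is within 0.5 mm of its seated reading. Now the isolator.

step_arm([
  [[0, 0, -10.3], [3.48, -16.48, 0.08], 0.06],
  [[0, 0, -10.3], [3.48, -16.48, 0.08], 0.06],
  [[0, 0, -10.3], [3.48, -16.48, 0.08], 0.06],
  [[0, 0, -10.3], [3.48, -16.48, 0.08], 0.06],
  [[0, 0, -10.3], [3.48, -16.48, 0.08], 0.06],
  [[0, 0, -10.3], [3.48, -16.48, 0.08], 0.06],
  [[0, 0, -10.3], [3.48, -16.48, 0.08], 0.06],
])

```text
time: 40.55
tool_pos: [584.0, -48.5, 124.2]
eef_rot: [-0.0, -0.127, 0.992, 0.0]
contact_force: [1.1, 1.0, -0.2]
grip_width: 40.1
gripper_force: 0.0
```

step_arm([
  [[0, 0, -10.3], [6.38, -15.59, 0.07], 0.06],
  [[0, 0, -10.3], [6.38, -15.59, 0.07], 0.06],
  [[0, 0, -10.3], [6.38, -15.59, 0.07], 0.06],
  [[0, 0, -10.3], [6.38, -15.59, 0.07], 0.06],
  [[0, 0, -10.3], [6.38, -15.59, 0.07], 0.06],
  [[0, 0, -10.3], [6.38, -15.59, 0.07], 0.06],
  [[0, 0, -10.3], [6.38, -15.59, 0.07], 0.06],
  [[0, 0, -10.3], [6.38, -15.59, 0.07], 0.06],
])

```text
time: 41.22
tool_pos: [562.3, -213.0, 123.7]
eef_rot: [-0.0, -0.218, 0.976, 0.001]
contact_force: [-0.5, 0.2, 0.4]
grip_width: 40.4
gripper_force: 0.0
```

step_arm([
  [[0, 0, 0], [0, 0, 2], 0.06],
  [[0, 0, 0], [0, 0, 4], 0.06],
  [[0, 0, 0], [0, 0, 6], 0.06],
  [[0, 0, 0], [0, 0, 7], 0.06],
  [[0, 0, 0], [0, 0, 8], 0.06],
  [[0, 0, 0], [0, 0, 8], 0.06],
  [[0, 0, 0], [0, 0, 8], 0.06],
], squeeze=40)

```text
time: 41.8
tool_pos: [562.1, -214.5, 44.1]
eef_rot: [-0.0, -0.217, 0.976, 0.0]
contact_force: [0.9, -0.9, -0.2]
grip_width: 40.4
gripper_force: 0.0
```

step_arm([
  [[0, 0, 0], [0, 0, 0], 0.5],
  [[0, 0, 0], [0, 0, 0], 1],
  [[0, 0, 0], [0, 0, 0], 1],
  [[0, 0, 0], [0, 0, 0], 1],
  [[0, 0, 0], [0, 0, 0], 1],
  [[0, 0, 0], [0, 0, 0], 1],
])

```text
time: 42.3
tool_pos: [562.6, -215.0, 45.4]
eef_rot: [0.001, -0.216, 0.976, 0.0]
contact_force: [-1.4, 4.6, 6.4]
grip_width: 17.4
gripper_force: 40.3
```

step_arm([
  [[0, 0, 6], [0, 0, 0], 1],
  [[0, 0, 12], [0, 0, 0], 1],
  [[0, 0, 18], [0, 0, 0], 1],
  [[0, 0, 24], [0, 0, 0], 1],
  [[0, 0, 30], [0, 0, 0], 1],
  [[0, 0, 32], [0, 0, 0], 1],
  [[0, 0, 32], [0, 0, 0], 1],
])

```text
time: 42.88
tool_pos: [562.7, -215.5, 45.4]
eef_rot: [0.001, 0.062, 0.998, -0.0]
contact_force: [-1.3, 2.4, 5.0]
grip_width: 17.4
gripper_force: 40.1
```

step_arm([
  [[0, 0, 6], [0, 0, 0], 1],
  [[0, 0, 12], [0, 0, 0], 1],
  [[0, 0, 18], [0, 0, 0], 1],
  [[0, 0, 24], [0, 0, 0], 1],
  [[0, 0, 28], [0, 0, 0], 1],
  [[0, 0, 31], [0, 0, 0], 1],
  [[0, 0, 31], [0, 0, 0], 1],
  [[0, 0, 31], [0, 0, 0], 1],
])

```text
time: 43.55
tool_pos: [562.6, -216.0, 45.5]
eef_rot: [0.001, 0.325, 0.946, -0.001]
contact_force: [-2.1, 0.4, 6.0]
grip_width: 17.2
gripper_force: 48.5
```

```bash
python3 -c "
from plan import *
st()
from plant import bot; print(bot.state()['ft_torque'])
p=json.load(open(F));p[3]-=63;json.dump(p,open(F,'w'))
plan([[561.7,-215.5,124,142],[554,-299,124,205],[554,-299,44,205]])"
```

```text
t 43.55 pos [ 562.6 -216.    45.5] psi 142.12 tilt [-0.002 -0.    -1.   ] F [-2.1  0.4  6. ] w 17.2 gf 48.5
[0.07481377 0.32424747 1.11501979]
[[0,0,-0],[-0,-0,-8]] rows>=1.9 ->  [ 561.7 -215.5  124.   142. ]
[[0,0,-31.5],[-2.27,-3.53,-0]] rows>=4.4 ->  [ 557.8 -257.2  124.   173.5]
[[0,0,-31.5],[-0.1,-4.19,-0]] rows>=4.4 ->  [ 554. -299.  124.  205.]
[[0,0,-0],[0,0,8]] rows>=1.9 ->  [ 554. -299.   44.  205.]
```

step_arm([
  [[0, 0, 0], [0, 0, 0], 0.06],
  [[0, 0, 0], [0, 0, 0], 0.06],
  [[0, 0, 0], [0, 0, 0], 0.06],
  [[0, 0, 0], [0, 0, 0], 0.06],
  [[0, 0, 0], [0, 0, -3], 0.06],
  [[0, 0, 0], [0, 0, -6], 0.06],
  [[0, 0, 0], [0, 0, -8], 0.06],
  [[0, 0, 0], [0, 0, -8], 0.06],
])

```text
time: 44.22
tool_pos: [564.7, -217.0, 129.0]
eef_rot: [0.004, 0.326, 0.945, -0.001]
contact_force: [0.7, -0.4, 0.9]
grip_width: 40.2
gripper_force: 0.0
```

step_arm([
  [[0, 0, -31.5], [-2.27, -3.53, 0], 0.06],
  [[0, 0, -31.5], [-2.27, -3.53, 0], 0.06],
  [[0, 0, -31.5], [-2.27, -3.53, 0], 0.06],
  [[0, 0, -31.5], [-2.27, -3.53, 0], 0.06],
  [[0, 0, -31.5], [-2.27, -3.53, 0], 0.06],
  [[0, 0, -31.5], [-2.27, -3.53, 0], 0.06],
])

```text
time: 44.72
tool_pos: [557.6, -257.2, 123.0]
eef_rot: [-0.001, 0.057, 0.998, 0.0]
contact_force: [0.1, 0.5, -0.3]
grip_width: 40.1
gripper_force: 0.0
```

step_arm([
  [[0, 0, -31.5], [-0.1, -4.19, 0], 0.06],
  [[0, 0, -31.5], [-0.1, -4.19, 0], 0.06],
  [[0, 0, -31.5], [-0.1, -4.19, 0], 0.06],
  [[0, 0, -31.5], [-0.1, -4.19, 0], 0.06],
  [[0, 0, -31.5], [-0.1, -4.19, 0], 0.06],
  [[0, 0, -31.5], [-0.1, -4.19, 0], 0.06],
  [[0, 0, -31.5], [-0.1, -4.19, 0], 0.06],
])

```text
time: 45.3
tool_pos: [554.1, -298.8, 123.5]
eef_rot: [-0.0, -0.215, 0.977, 0.0]
contact_force: [1.1, 0.3, -0.7]
grip_width: 40.0
gripper_force: 0.0
```

step_arm([
  [[0, 0, 0], [0, 0, 2], 0.06],
  [[0, 0, 0], [0, 0, 4], 0.06],
  [[0, 0, 0], [0, 0, 6], 0.06],
  [[0, 0, 0], [0, 0, 7], 0.06],
  [[0, 0, 0], [0, 0, 8], 0.06],
  [[0, 0, 0], [0, 0, 8], 0.06],
  [[0, 0, 0], [0, 0, 8], 0.06],
])

```text
time: 45.88
tool_pos: [554.3, -298.8, 43.9]
eef_rot: [-0.0, -0.216, 0.976, 0.0]
contact_force: [-0.4, 0.1, 0.3]
grip_width: 40.0
gripper_force: 0.0
```

step_arm([
  [[0, 0, 0], [0, 0, 0], 0.5],
  [[0, 0, 0], [0, 0, 0], 1],
  [[0, 0, 0], [0, 0, 0], 1],
  [[0, 0, 0], [0, 0, 0], 1],
  [[0, 0, 0], [0, 0, 0], 1],
  [[0, 0, 0], [0, 0, 0], 1],
])

```text
time: 46.38
tool_pos: [554.7, -298.5, 45.4]
eef_rot: [0.001, -0.216, 0.976, -0.0]
contact_force: [-1.5, 4.3, 6.4]
grip_width: 12.3
gripper_force: 40.4
```

step_arm([
  [[0, 0, 6], [0, 0, 0], 1],
  [[0, 0, 12], [0, 0, 0], 1],
  [[0, 0, 18], [0, 0, 0], 1],
  [[0, 0, 24], [0, 0, 0], 1],
  [[0, 0, 30], [0, 0, 0], 1],
  [[0, 0, 32], [0, 0, 0], 1],
  [[0, 0, 32], [0, 0, 0], 1],
])

```text
time: 46.97
tool_pos: [554.8, -299.1, 45.4]
eef_rot: [0.001, 0.062, 0.998, -0.0]
contact_force: [-2.0, 2.2, 4.7]
grip_width: 12.3
gripper_force: 40.2
```

```bash
python3 -c "
from plan import *
st()
from plant import bot; print(bot.state()['ft_torque'])"
```

```text
t 46.9667 pos [ 554.8 -299.1   45.4] psi 172.89 tilt [-0.001 -0.001 -1.   ] F [-2.   2.2  4.7] w 12.3 gf 40.2
[ 0.32458785  0.38460362 -0.05147024]
```

step_arm([
  [[0, 0, 6], [0, 0, 0], 1],
  [[0, 0, 12], [0, 0, 0], 1],
  [[0, 0, 18], [0, 0, 0], 1],
  [[0, 0, 24], [0, 0, 0], 1],
  [[0, 0, 28], [0, 0, 0], 1],
  [[0, 0, 31], [0, 0, 0], 1],
  [[0, 0, 31], [0, 0, 0], 1],
  [[0, 0, 31], [0, 0, 0], 1],
])

```text
time: 47.63
tool_pos: [554.5, -299.7, 45.4]
eef_rot: [0.001, 0.325, 0.946, -0.001]
contact_force: [-2.8, -0.3, 6.0]
grip_width: 12.2
gripper_force: 48.1
```

```bash
python3 -c "
from plan import *
st()
from plant import bot; print(bot.state()['ft_torque'])"
```

```text
t 47.6333 pos [ 554.5 -299.7   45.4] psi 142.1 tilt [-0.002 -0.001 -1.   ] F [-2.8 -0.3  6. ] w 12.2 gf 48.1
[-0.09181565  0.5973073   1.1132206 ]
```

step_arm([
  [[0, 0, 0], [0, 0, 0], 0.06],
  [[0, 0, 0], [0, 0, 0], 0.06],
  [[0, 0, 0], [0, 0, 0], 0.06],
  [[0, 0, 0], [0, 0, 0], 0.06],
  [[0, 0, 0], [0, 0, -3], 0.06],
  [[0, 0, 0], [0, 0, -6], 0.06],
  [[0, 0, 0], [0, 0, -10], 0.06],
  [[0, 0, 0], [0, 0, -14], 0.06],
])

```text
time: 48.3
tool_pos: [553.5, -298.4, 184.4]
eef_rot: [-0.001, 0.326, 0.945, 0.0]
contact_force: [1.2, -0.3, 0.6]
grip_width: 40.4
gripper_force: 0.0
```

step_arm([
  [[0, 0, 0], [6, 0, -2], 0.06],
  [[0, 0, 0], [10, 0, -2], 0.06],
  [[0, 0, 0], [10, 0, -2], 0.06],
  [[0, 0, 0], [10, 0, -2], 0.06],
  [[0, 0, 0], [10, 0, -2], 0.06],
])

```text
time: 48.72
tool_pos: [475.3, -237.0, 204.8]
eef_rot: [0.001, 0.326, 0.945, -0.0]
contact_force: [0.3, -0.3, -0.2]
grip_width: 40.2
gripper_force: 0.0
```

Run:
```python
from plan import *; st()
from look import *
a=cv2.resize(S["img"][165:305,225:415],None,fx=4,fy=4,interpolation=2); cv2.imwrite("pics/d1.png",a)
```

```text
t 48.7167 pos [ 475.3 -237.   204.8] psi 141.99 tilt [-0.002  0.    -1.   ] F [ 0.3 -0.3 -0.2] w 40.2 gf 0.0
T [249.1 203.1] 188 z16-> [617.  52.  16.] z46-> [609.7  46.8  46. ] [13.1 14.8] 84.3
T [223.6 206. ] 184 z16-> [611.1 123.3  16. ] z46-> [604.  116.4  46. ] [12. 15.] 90.0
T [198.4 208.8] 193 z16-> [605.8 194.4  16. ] z46-> [598.8 185.8  46. ] [13. 15.] 90.0
T [152.2 290.6] 357 z16-> [382. 320.  16.] z46-> [380.4 308.3  46. ] [68.  6.] 90.0
T [384.  302.9] 125 z16-> [ 330.9 -308.6   16. ] z46-> [ 330.6 -305.    46. ] [ 3.4 50.8] 53.1
S [306.8 182.2] 224 z16-> [620.7 195.1  16. ] z46-> [596.9 139.7  46. ] [27.3 10.6] 39.3
S [222.8 182.9] 199 z16-> [381.5 313.5  16. ] z46-> [369.1 252.4  46. ] [ 4.1 58.5] 78.0
S [325.2 196.8] 128 z16-> [629.6  81.4  16. ] z46-> [605.3  31.4  46. ] [ 9. 17.] 90.0
S [202.  244.4] 488 z16-> [242.7  -2.2  16. ] z46-> [236.9 -48.2  46. ] [87.9  7.1] 78.7
S [198.9 297.5] 562 z16-> [ 190.4 -200.1   16. ] z46-> [ 187.2 -236.7   46. ] [13.7 62.1] 72.9
S [434.6 419.5] 606 z16-> [ 459.1 -653.6   16. ] z46-> [ 443.  -668.4   46. ] [15.6 47. ] 79.7
```

View pics/d1.png

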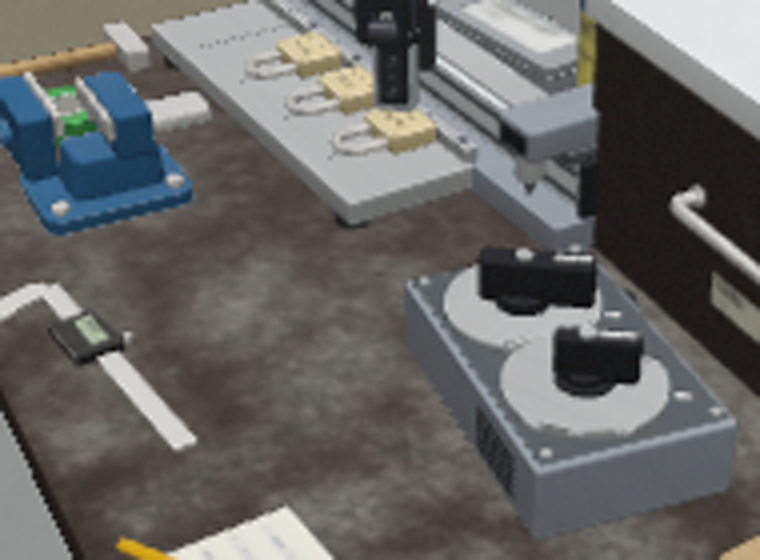

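The view shows three locks in an even row against the fence at stations 1–3, shackles forward. Both handles are at their right marks, and the gripper is clear of everything. Handing in.

```bash
python3 -c "
from plant import bot; print(bot.finish_job())"
```

```text
the job is handed in; nothing more can be done
None
```

I handed the job in: three padlocks (no fourth was on the bench) lie against the fence at stations 1–3 with shackles forward, the isolator is on and the selector at run; the hand-in gave no verdict.

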